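# Clamp up the suction header

## Robot

A 7-joint arm with a two-finger parallel gripper is mounted at the origin on a cart in front of the work surface, level with it; the furniture and walls round the work are solid. World frame = base frame: x ahead of the robot, y to its left, z up, the work surface at z = 0. Lengths are in m, angles in rad, forces in N, time in s.
With the tool pointing down it reaches from about 0.4 to 0.9 m from the base axis. Payload 5.5 kg.
Tool frame: the origin (TCP) lies between the finger pads; the fingertips stand 17 mm ahead of it and the grasp point (between the pads) lies 2 mm behind it (finger_overhang is the distance from the TCP to the fingertips, in m); z points along the fingers, y is the line along which they close (so a half turn about z gives the same grasp; the last joint's range is limited). The gripper opens to 92 mm and grips with 3 to 60 N. Pads are 19 mm wide; open, the fingers measure 130 mm over their backs; the gripper's body (75 mm by 190 mm) begins 47 mm behind the grasp point.
Start: joints at [1.552, 0.501, -0.427, 1.55, 0.221, 1.138, -0.21], TCP at [0.181, -0.624, 0.244] pointing down, gripper open.
Joint ranges: [-2.88, 2.88], [-0.31, 2.03], [-1.54, 1.56], [0.2, 2.42], [-1.41, 4.55], [0.19, 2.02], [-2.57, 2.57]. Speed limits (rad/s): [2.57, 2.57, 3.14, 3.14, 3.14, 3.14, 3.14].

## Interface

Orientations are given as [roll, pitch, yaw] about the fixed x, y, z axes, in that order (R = Rz(yaw) Ry(pitch) Rx(roll)).
In Python, from plant import * gives the robot as it stands.
- The arm moves only by the tool jog_arm, never from a script. Its argument "motion" is a list of rows, each an object with "angular": the turn, a rotation vector about the world's x, y, z in rad, a list of three; "travel": the shift along the world's x, y, z in mm, a list of three; "grip": the closure in counts, from 0 (fully open) to 255 (shut). In form: [{"angular": [rx, ry, rz], "travel": [dx, dy, dz], "grip": grip}, ...]. A call has 1 to 5 rows; each row is the pose to reach, as a shift and turn from the pose commanded when the call began; what a row does not reach only later rows make up. A row lasts 1/10 s, in which the tool goes at most 50 mm and 8.59 degrees, less where a joint would pass 70% of its speed; a pose out of reach is approached as far as the arm can. A call with a gripper value outside its range is refused whole. The fingers move at their own pace and stop on an object; "squeeze" is the grip in N (left out, the last holds). Time passes only in rows, so rows that repeat a pose let the fingers close. It gives the time, the measured TCP pose, the force, the opening and the grip force at its end, in the units of the state.
- read_state(): the state, without advancing time (a new reading comes with each control period).
- capture(name): name is "side" or "top" or "wrist"; returns (picture, depth): 420x560x3 uint8, red, green, blue; 420x560 float32, m along the optical axis (not along the pixel's ray), 0 where there is no reading.
- calibration(name): a dict with "fx", "fy", "cx", "cy" (pixels), "world_from_camera" (4x4, takes a point from camera to world coordinates); the wrist camera has in their place "hand_eye" (4x4, takes a point from camera to tool coordinates, whose origin is the TCP and whose axes are the flange's). Camera axes: x right, y up, looking along -z (the intrinsics and any distortion apply to the point x, -y, -z); pixel columns grow to the right and rows downward; lengths in m; the calibration is good to about 2 mm. A picture is of the moment at which its call begins: read the wrist's pose just before it. calibration takes no time and is no camera call.
- job_done(): hands the job in; it is judged then, once.
The state is a dict: "t": time; "q": joint angles; "joint_vel": joint speeds; "tau": joint torques, N m; "position": TCP position; "eef_rot": TCP orientation; "wrist_force": force on the tool from outside, world axes, zero at the start; "ft_torque": the same for the moment, N m; "finger_gap": finger opening in m; "finger_force": force on a finger pad.
Only numpy, scipy, OpenCV 4.12 (cv2) and the standard library are available. Lean on these libraries where they do the work, as an engineer would, in place of code of your own. Each camera call takes 0.05 s, during which the arm holds its last target. There are 200 camera calls.

## Task

Fit every loose hose clamp onto a barbed stub of its own on the grey suction header: slide the band over the stub until it stands against the collar, then turn its wing key clockwise until the clamp is snug (the key comes to its stop). When all the clamps are on and snug, and only then, swing the retaining hook at the end of the header down until it rests in its fork. Leave the talc can where it stands.

Things in the scene. Friction and masses are not known exactly. Their poses are not given: they have to be found in the camera images.
- header: suction header fixed to the worktop: grey pipe 60 mm thick, 220 mm long, along its own y, axis 34 mm up. Three level barbed metal stubs 90 mm apart stick out along its -x (clamps slide on along +x). Origin on the worktop under the pipe's middle, z up. At the -y end a bracket carries the retaining hook and, 75 mm in front of the hinge along -x, the fork it rests in (top 69 mm up)
- stub0 (a point): stub 0, the -y one: point on its axis, 26.5 mm above the worktop, where the middle of a band lies when it stands against the collar. Stub 42 mm thick; tip 38 mm along -x of this point, coned to 30 mm over the last 20 mm. Collar (51 mm disc) begins 16 mm, the pipe's face 50 mm along +x of this point
- stub1 (a point): stub 1, the middle one: point on its axis, 26.5 mm above the worktop, where the middle of a band lies when it stands against the collar. Stub 42 mm thick; tip 38 mm along -x of this point, coned to 30 mm over the last 20 mm. Collar (51 mm disc) begins 16 mm, the pipe's face 50 mm along +x of this point
- stub2 (a point): stub 2, the +y one: point on its axis, 26.5 mm above the worktop, where the middle of a band lies when it stands against the collar. Stub 42 mm thick; tip 38 mm along -x of this point, coned to 30 mm over the last 20 mm. Collar (51 mm disc) begins 16 mm, the pipe's face 50 mm along +x of this point
- clamp0: steel worm-drive clamp, about 160 g, standing upright (may be absent). Band 52 mm outside, 46 inside, 32 wide, hole along its own x. Screw housing 32 (x) by 24 (y) by 50 (z) mm, centred 38 mm along +y, grip from above over its x faces. Clamps are alike and fit any stub either way round; standing on the worktop the band is level with the stubs, 2 mm clear. Origin under the band's middle, z up
- clamp0_wing (a point): middle of clamp 0's wing key, which turns on a vertical screw above the housing (38 mm along the clamp's +y): a flat blade 24 mm wide, 6 mm thick, 24 mm tall, from 60 to 84 mm above the clamp's underside. At joint value 0 the blade's width lies along the clamp's x axis.
- clamp0_mid (a point): centre of clamp 0's band, 26 mm above its underside
- clamp0_key (a joint): screw of clamp 0, rad: 0 fully slack; grows as the key is turned clockwise seen from above, to the stop at 3.8 where the band is snug on the stub (a shoe inside the band moves in 3.8 mm). Stiffness 0.03 N m, stays where it is left; starts at 0 to 0.3. The clamp may yaw up to 0.15 rad on its stub as the key is turned.
- clamp1: steel worm-drive clamp, about 160 g, standing upright (may be absent). Band 52 mm outside, 46 inside, 32 wide, hole along its own x. Screw housing 32 (x) by 24 (y) by 50 (z) mm, centred 38 mm along +y, grip from above over its x faces. Clamps are alike and fit any stub either way round; standing on the worktop the band is level with the stubs, 2 mm clear. Origin under the band's middle, z up
- clamp1_wing (a point): middle of clamp 1's wing key, which turns on a vertical screw above the housing (38 mm along the clamp's +y): a flat blade 24 mm wide, 6 mm thick, 24 mm tall, from 60 to 84 mm above the clamp's underside. At joint value 0 the blade's width lies along the clamp's x axis.
- clamp1_mid (a point): centre of clamp 1's band, 26 mm above its underside
- clamp1_key (a joint): screw of clamp 1, rad: 0 fully slack; grows as the key is turned clockwise seen from above, to the stop at 3.8 where the band is snug on the stub (a shoe inside the band moves in 3.8 mm). Stiffness 0.03 N m, stays where it is left; starts at 0 to 0.3. The clamp may yaw up to 0.15 rad on its stub as the key is turned.
- clamp2: steel worm-drive clamp, about 160 g, standing upright (may be absent). Band 52 mm outside, 46 inside, 32 wide, hole along its own x. Screw housing 32 (x) by 24 (y) by 50 (z) mm, centred 38 mm along +y, grip from above over its x faces. Clamps are alike and fit any stub either way round; standing on the worktop the band is level with the stubs, 2 mm clear. Origin under the band's middle, z up
- clamp2_wing (a point): middle of clamp 2's wing key, which turns on a vertical screw above the housing (38 mm along the clamp's +y): a flat blade 24 mm wide, 6 mm thick, 24 mm tall, from 60 to 84 mm above the clamp's underside. At joint value 0 the blade's width lies along the clamp's x axis.
- clamp2_mid (a point): centre of clamp 2's band, 26 mm above its underside
- clamp2_key (a joint): screw of clamp 2, rad: 0 fully slack; grows as the key is turned clockwise seen from above, to the stop at 3.8 where the band is snug on the stub (a shoe inside the band moves in 3.8 mm). Stiffness 0.03 N m, stays where it is left; starts at 0 to 0.3. The clamp may yaw up to 0.15 rad on its stub as the key is turned.
- hook (a joint): retaining hook at the header's -y end, rad: 0 closed (the arm lies level along the header's -x, resting in the fork), grows as it swings up, 1.57 upright, 1.75 at its stop. The hinge is stiff (0.06 N m): it stays where it is left. Starts open, 1.2 to 1.6.
- hook_hinge (a point): the hook's hinge, 60 mm above the worktop, its axis level along the header's y. The arm is 10 mm wide, 12 mm deep.
- hook_pin (a point): middle of the free part of the hook's grip pin: a round pin 12 mm thick that sticks out 42 mm from the arm's side toward the header's -y, 100 mm from the hinge; this point is 28 mm along -y from the middle of the arm. Round, so fingers can hold it from above while the hook swings.
- talc: a talc can, 62 mm thick, 114 mm tall, a bystander to be left standing where it is
Not all that is in view belongs to the job. What is shaped like the clamp1 but blue or purple is not meant.

How it is judged:
On the way, in this order (a step that is already met when the one before it is completed fails the run):
1. every clamp stands against the collar of a stub and is snug ((distance between clamp0_mid and stub0 below 0.012 m or distance between clamp0_mid and stub1 below 0.012 m or distance between clamp0_mid and stub2 below 0.012 m) and angle between the x axis of each of clamp0, clamp1, clamp2 and the x axis of header, either way round below 0.3 rad and value of joint each of clamp0_key, clamp1_key, clamp2_key above 3.45 rad and (distance between clamp1_mid and stub0 below 0.012 m or distance between clamp1_mid and stub1 below 0.012 m or distance between clamp1_mid and stub2 below 0.012 m) and (distance between clamp2_mid and stub0 below 0.012 m or distance between clamp2_mid and stub1 below 0.012 m or distance between clamp2_mid and stub2 below 0.012 m)), for 0.2 s.
2. the hook lies in its fork (value of joint hook below 0.08 rad), for 0.2 s.
At the end, for the whole second after the job is handed in: every clamp's band centre is within 12 mm of its place against the collar of a stub, square to it within 0.3 rad, its screw beyond 3.45 rad; the hook is within 0.08 rad of closed; the clamps are at rest (all of step 1 and value of joint hook below 0.08 rad and linear speed of each of clamp0, clamp1, clamp2 below 0.02 m/s); the robot touches nothing.
It fails at once if the talc can is shifted more than 40 mm or tipped (distance of talc from where it was at the start of the episode above 0.04 m or angle between talc's own z axis and vertical above 0.5 rad).
Of clamp0, clamp1, clamp2 only 2 to 3 are there at a start; the rules pass over those that are not, and their reading is None.
At some moment in a run one of clamp0, clamp1, clamp2 may be knocked a few centimetres aside while the robot is not near it.
Once in a run the grip may slacken for a moment while it holds something.
It also fails if it takes over 210 s, if anything falls off the work surface, if the arm or the gripper's body presses on something with over 40 N, if the wrist force passes 120 N, or if a joint passes its speed limit or range.

## Working session

There is one attempt and no reset: what is moved stays moved. The work goes in short steps, Python scripts to look and compute and a tool call to move; the robot and the scene stay as the last step left them, time stands still between calls to the robot, and variables do not carry over. Pictures are saved under pics/ and viewed, at most 14 in all, crops included, and the job is handed in when it is done.

Besides the shell and the picture viewer there is one more tool, called after "Request:" by a JSON object that holds its "op" and its "data". jog_arm: Moves the arm, as the interface text tells. Its arguments: {"type":"object","properties":{"motion":{"type":"array","items":{"type":"object","properties":{"angular":{"type":"array","items":{"type":"number"}},"travel":{"type":"array","items":{"type":"number"}},"grip":{"type":"number"}}}},"squeeze":{"type":"number"}},"required":["motion"]}

```bash
mkdir -p pics; ls; cat > h.py <<'E'
from plant import *
import numpy as np, cv2
def cloud(name):
    s=read_state(); im,d=capture(name); c=calibration(name)
    v,u=np.mgrid[:420,:560]
    p=np.stack([(u-c["cx"])/c["fx"]*d,-(v-c["cy"])/c["fy"]*d,-d],-1)
    if name=="wrist":
        from scipy.spatial.transform import Rotation as R
        T=np.eye(4);T[:3,:3]=R.from_euler("xyz",s["eef_rot"]).as_matrix();T[:3,3]=s["position"]
        M=T@np.array(c["hand_eye"])
    else: M=np.array(c["world_from_camera"])
    P=p@M[:3,:3].T+M[:3,3]; P[d==0]=np.nan
    return im,P,c
def save(n,im,P=None):
    cv2.imwrite(f"pics/{n}.png",im[...,::-1])
    if P is not None: np.savez(f"pics/{n}.npz",im=im,P=P)
E
python3 - <<'E'
from h import *
for n in("top","side"):
    im,P,c=cloud(n); save(n+"0",im,P); print({k:(np.round(v,3).tolist()) for k,v in c.items()})
a=cv2.imread("pics/top0.png");b=cv2.imread("pics/side0.png")
print(read_state())
E
```

```text
pics
{'fx': 517.388, 'fy': 517.388, 'cx': 281.451, 'cy': 205.91, 'world_from_camera': [[-0.021, 0.983, -0.182, 0.388], [-1.0, -0.019, 0.011, 0.162], [0.007, 0.182, 0.983, 1.237], [0.0, 0.0, 0.0, 1.0]]}
{'fx': 513.17, 'fy': 513.17, 'cx': 272.49, 'cy': 208.333, 'world_from_camera': [[-0.796, 0.216, -0.566, -0.014], [-0.606, -0.291, 0.74, 1.006], [-0.005, 0.932, 0.363, 0.489], [0.0, 0.0, 0.0, 1.0]]}
{'t': 0.1, 'q': array([ 1.55217619,  0.50176035, -0.42682581,  1.55133454,  0.22083525,
        1.13831359, -0.21030709]), 'joint_vel': array([ 0.00031755, -0.00210726, -0.00219801, -0.00220966, -0.00125643,
       -0.00106991,  0.00038116]), 'tau': array([-1.14656350e-02, -5.67882693e+01, -5.83894059e+00, -2.79917818e+01,
       -6.91473205e-02,  2.40602269e-02,  3.04002481e-05]), 'position': array([ 0.1805623 , -0.6237928 ,  0.24278429]), 'eef_rot': array([-3.13984009e+00, -3.84101623e-05,  2.81890035e-01]), 'wrist_force': array([-0.51923999,  0.27592176, -0.0882005 ]), 'ft_torque': array([ 0.0088617 , -0.03336317,  0.0103109 ]), 'finger_force': 0.0, 'finger_gap': 0.0920304384785152}
```

View pics/top0.png

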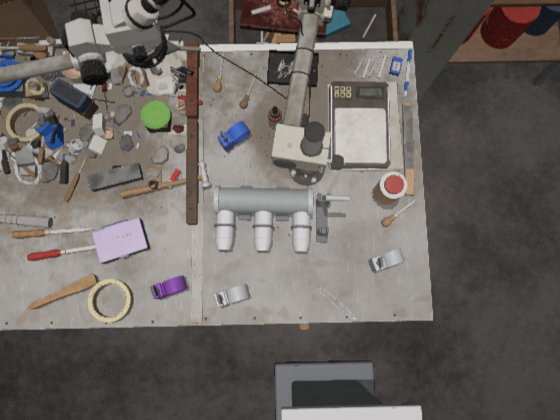

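View pics/side0.png

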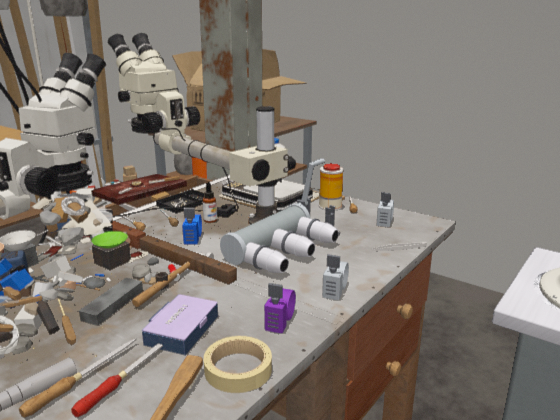

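```bash
python3 - <<'E'
from h import *
z=np.load("pics/top0.npz");im,P=z["im"],z["P"]
a=cv2.resize(im[165:315,195:425],None,fx=3.4,fy=3.4,interpolation=cv2.INTER_CUBIC); save("crop0",a)
def pr(n,u,v): print(n,np.round(P[v,u],3))
for n,u,v in [("talc",392,183),("stubtip0",301,246),("1",262,246),("2",225,246),("pinarm",340,198),("purple",169,288),("blue",234,135),("scope",300,140),("scopebase",305,172)]: pr(n,u,v)
# header pipe: points height 55..68mm
def box(u0,u1,v0,v1,z0,z1):
    Q=P[v0:v1,u0:u1].reshape(-1,3); return Q[(Q[:,2]>z0)&(Q[:,2]<z1)]
Q=box(212,316,182,215,.055,.075); print("pipe",len(Q),Q.mean(0),Q.min(0),Q.max(0),cv2.fitLine(Q[:,:2].astype(np.float32),cv2.DIST_HUBER,0,.01,.01).ravel())
for n,u0,u1,v0,v1 in[("s2",210,240,218,255),("s1",248,276,218,255),("s0",288,314,218,255)]:
    Q=box(u0,u1,v0,v1,.038,.06); print(n,len(Q),Q.mean(0),Q.min(0),Q.max(0),cv2.fitLine(Q[:,:2].astype(np.float32),cv2.DIST_HUBER,0,.01,.01).ravel())
for n,u0,u1,v0,v1 in[("A",210,255,275,312),("B",362,410,243,278)]:
    for z0,z1 in((.02,.056),(.046,.056),(.056,.1),(.07,.1)):
        Q=box(u0,u1,v0,v1,z0,z1); print(n,z0,len(Q),np.median(Q,0),Q.min(0),Q.max(0),cv2.minAreaRect((Q[:,:2]*1000).astype(np.float32)))
Q=box(312,355,185,245,.02,.3);print("hook",Q.min(0),Q.max(0))
i=np.argsort(-Q[:,2])[:60:6];print(Q[i].round(3))
E
```

```text
talc [ 0.642 -0.097  0.119]
stubtip0 [0.514 0.105 0.048]
1 [0.516 0.195 0.047]
2 [0.518 0.281 0.042]
pinarm [0.602 0.026 0.165]
purple [0.424 0.407 0.05 ]
blue [0.785 0.259 0.045]
scope [0.724 0.108 0.185]
scopebase [0.689 0.091 0.049]
pipe 1911 [0.62445192 0.1914078  0.06270672] [0.59354215 0.07662103 0.05501096] [0.65769551 0.30693499 0.07362073] [0.03770037 0.9992891  0.62445194 0.1914078 ]
s2 474 [0.54922337 0.28316083 0.04583257] [0.5110302  0.26020147 0.03803776] [0.58444516 0.304228   0.05797117] [ 0.9982445  -0.05922678  0.54922336  0.28316084]
s1 489 [0.54688351 0.19400697 0.0458011 ] [0.50724426 0.17140968 0.03809426] [0.5818652  0.21571001 0.05561453] [ 0.99887073 -0.04751061  0.5468835   0.19400696]
s0 504 [0.54447083 0.10479106 0.04586383] [0.50477452 0.08028207 0.0380657 ] [0.58086148 0.12718031 0.05674173] [ 0.9995085  -0.03134931  0.54447085  0.10479106]
A 0.02 422 [0.40761647 0.26243815 0.04936598] [0.38189444 0.22693723 0.0278856 ] [0.43023367 0.30547675 0.05582979] ((406.5347595214844, 266.81134033203125), (31.883941650390625, 75.90225219726562), 16.843734741210938
[... 1149 characters left out ...]
07748491] [ 0.46066275 -0.11441783  0.05601282] [ 0.49467772 -0.0638515   0.08964963] ((476.8142395019531, -90.21468353271484), (25.795690536499023, 52.912139892578125), 15.703927993774414)
B 0.07 39 [ 0.47296271 -0.06896273  0.08384774] [ 0.46167558 -0.07335043  0.07246541] [ 0.48410775 -0.06652053  0.08964963] ((472.9445495605469, -69.20343780517578), (6.815030097961426, 22.142053604125977), 85.3969955444336)
hook [0.54226873 0.00580147 0.0200877 ] [0.65329005 0.07828538 0.16964811]
[[0.603 0.047 0.17 ]
 [0.601 0.037 0.168]
 [0.608 0.049 0.167]
 [0.606 0.047 0.167]
 [0.605 0.007 0.166]
 [0.608 0.051 0.166]
 [0.601 0.011 0.165]
 [0.601 0.009 0.165]
 [0.6   0.045 0.165]
 [0.602 0.04  0.165]]
```

View pics/crop0.png

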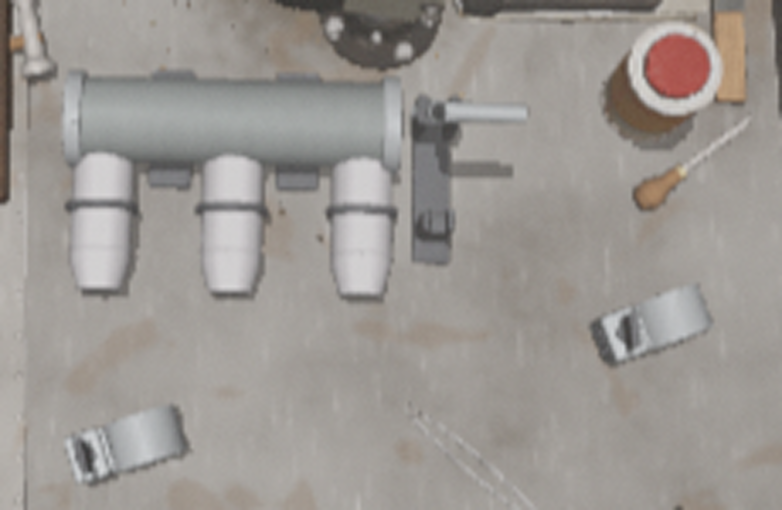

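Candidates, top picture: steel clamps at (232,296) [A] and (386,260) [B]. The blue one at (234,135) and the purple one at (169,287) are decoys. The talc can is at (392,188). The close crop shows A and B are plain grey steel, with the housing on the +y side, and all three stubs free. The hook is upright, its pin toward -y. So there are two clamps: A goes to stub 2, B to stub 1.

Request:
{"op": "jog_arm", "data": {"motion": [{"travel": [30, 40, 0], "angular": [0, 0, 0.15], "grip": 0}, {"travel": [60, 80, 0], "angular": [0, 0, 0.3], "grip": 0}, {"travel": [90, 120, 0], "angular": [0, 0, 0.45], "grip": 0}, {"travel": [120, 160, 0], "angular": [0, 0, 0.6], "grip": 0}, {"travel": [150, 200, 0], "angular": [0, 0, 0.75], "grip": 0}], "squeeze": 25}}

```text
t: 0.6
position: [0.3314, -0.4225, 0.2435]
eef_rot: [-3.141, 0.0, 1.038]
wrist_force: [0.8, 0.4, 0.4]
finger_gap: 0.0914
finger_force: 0.0
```

Request:
{"op": "jog_arm", "data": {"motion": [{"travel": [20, 45, 0], "angular": [0, 0, 0.15], "grip": 0}, {"travel": [40, 90, 0], "angular": [0, 0, 0.3], "grip": 0}, {"travel": [60, 135, 0], "angular": [0, 0, 0.45], "grip": 0}, {"travel": [80, 180, 0], "angular": [0, 0, 0.6], "grip": 0}, {"travel": [100, 225, 0], "angular": [0, 0, 0.75], "grip": 0}]}}

```text
t: 1.1
position: [0.4309, -0.1975, 0.2437]
eef_rot: [-3.141, 0.001, 1.788]
wrist_force: [0.6, -0.5, -0.1]
finger_gap: 0.092
finger_force: 0.0
```

Request:
{"op": "jog_arm", "data": {"motion": [{"travel": [4, 49, 0], "angular": [0, 0, 0.02], "grip": 0}, {"travel": [8, 98, 0], "angular": [0, 0, 0.04], "grip": 0}, {"travel": [12, 147, 0], "angular": [0, 0, 0.06], "grip": 0}, {"travel": [16, 196, 0], "angular": [0, 0, 0.08], "grip": 0}, {"travel": [20, 245, 0], "angular": [0, 0, 0.08], "grip": 0}]}}

```text
t: 1.6
position: [0.4504, 0.0472, 0.2437]
eef_rot: [-3.142, 0.001, 1.862]
wrist_force: [0.4, 0.1, 0.6]
finger_gap: 0.0919
finger_force: 0.0
```

Tracking is accurate. On to above A, with a wrist look.

Request:
{"op": "jog_arm", "data": {"motion": [{"travel": [-10, 48, 0], "grip": 0}, {"travel": [-20, 97, 0], "grip": 0}, {"travel": [-30, 145, 0], "grip": 0}, {"travel": [-40, 194, 0], "grip": 0}, {"travel": [-51, 243, 0], "grip": 0}]}}

```text
$.motion[0]: bad value
```

```bash
python3 - <<'E'
from h import *
im,P,c=cloud("wrist"); save("w1",im,P); print(read_state()["q"].round(2))
s=read_state()["position"];print(s)
for z0,z1 in((.046,.056),(.07,.1)):
    m=(P[...,2]>z0)&(P[...,2]<z1)&(np.abs(P[...,0]-.405)<.06)&(np.abs(P[...,1]-.27)<.06)
    Q=P[m];print(len(Q),Q.mean(0) if len(Q) else 0, cv2.minAreaRect((Q[:,:2]*1000).astype(np.float32)) if len(Q) else 0)
E
```

```text
[ 0.79  0.25 -1.1   2.01  0.26  1.03 -0.13]
[0.45048235 0.05734182 0.24478583]
55 [0.41189758 0.23710182 0.04691013] ((413.4862060546875, 236.841796875), (30.97908592224121, 3.0988173484802246), 16.115995407104492)
0 0 0
```

View pics/w1.png

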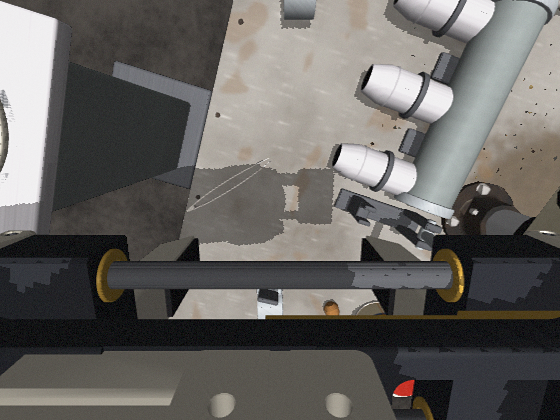

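The picture shows stubs at (400,95) and (375,165), and the band edge of A at (297,8). Rows must carry "angular", so I'm sending the move again.

Request:
{"op": "jog_arm", "data": {"motion": [{"travel": [-10, 48, 0], "angular": [0, 0, 0], "grip": 0}, {"travel": [-20, 97, 0], "angular": [0, 0, 0], "grip": 0}, {"travel": [-30, 145, 0], "angular": [0, 0, 0], "grip": 0}, {"travel": [-30, 145, 0], "angular": [0, 0, 0], "grip": 0}, {"travel": [-30, 145, 0], "angular": [0, 0, 0], "grip": 0}]}}

```text
t: 2.15
position: [0.42, 0.1919, 0.2436]
eef_rot: [-3.141, -0.0, 1.866]
wrist_force: [1.2, -0.3, 0.8]
finger_gap: 0.0919
finger_force: 0.0
```

```bash
python3 - <<'E'
from h import *
s=read_state();im,P,c=cloud("wrist"); save("w2",im,P); print(s["q"].round(2),s["position"])
for z0,z1 in((.03,.056),(.07,.1)):
    m=(P[...,2]>z0)&(P[...,2]<z1)&(np.abs(P[...,0]-.405)<.06)&(np.abs(P[...,1]-.27)<.06)
    Q=P[m];print(len(Q),Q.mean(0) if len(Q) else 0, cv2.minAreaRect((Q[:,:2]*1000).astype(np.float32)) if len(Q) else 0)
E
```

```text
[ 0.49  0.29 -1.12  1.99  0.3   1.04 -0.47] [0.41998885 0.19191912 0.24359273]
1769 [0.40538346 0.26364171 0.04876154] ((404.85955810546875, 266.43939208984375), (31.50203514099121, 74.35075378417969), 16.619794845581055)
194 [0.39738894 0.28983525 0.08341766] ((397.3927001953125, 290.21734619140625), (22.96494483947754, 5.892223358154297), 15.77017593383789)
```

Request:
{"op": "jog_arm", "data": {"motion": [{"travel": [-11, 49, 0], "angular": [0, 0, 0], "grip": 0}, {"travel": [-22, 98, 0], "angular": [0, 0, 0], "grip": 0}, {"travel": [-22, 98, -50], "angular": [0, 0, 0], "grip": 0}, {"travel": [-22, 98, -100], "angular": [0, 0, 0], "grip": 0}, {"travel": [-22, 98, -130], "angular": [0, 0, 0], "grip": 0}]}}

```text
t: 2.7
position: [0.3986, 0.2851, 0.1102]
eef_rot: [-3.138, 0.002, 1.859]
wrist_force: [1.4, -0.4, -0.8]
finger_gap: 0.0915
finger_force: 0.0
```

Request:
{"op": "jog_arm", "data": {"motion": [{"travel": [0, 0, -30], "angular": [0, 0, 0], "grip": 0}, {"travel": [0, 0, -60], "angular": [0, 0, 0], "grip": 0}, {"travel": [0, 0, -73], "angular": [0, 0, 0], "grip": 0}, {"travel": [0, 0, -73], "angular": [0, 0, 0], "grip": 255}, {"travel": [0, 0, -73], "angular": [0, 0, 0], "grip": 255}]}}

```text
t: 3.2
position: [0.3996, 0.2883, 0.0414]
eef_rot: [3.141, -0.0, 1.86]
wrist_force: [0.6, 0.3, -0.5]
finger_gap: 0.08
finger_force: 0.0
```

Request:
{"op": "jog_arm", "data": {"motion": [{"travel": [0, 0, 0], "angular": [0, 0, 0], "grip": 255}, {"travel": [0, 0, 0], "angular": [0, 0, 0], "grip": 255}, {"travel": [0, 0, 0], "angular": [0, 0, 0], "grip": 255}, {"travel": [0, 0, 0], "angular": [0, 0, 0], "grip": 255}, {"travel": [0, 0, 0], "angular": [0, 0, 0], "grip": 255}]}}

```text
t: 3.7
position: [0.3989, 0.2887, 0.041]
eef_rot: [3.141, 0.0, 1.862]
wrist_force: [-0.1, -0.5, -0.5]
finger_gap: 0.0403
finger_force: 0.0
```

Request:
{"op": "jog_arm", "data": {"motion": [{"travel": [0, 0, 0], "angular": [0, 0, 0], "grip": 255}, {"travel": [0, 0, 0], "angular": [0, 0, 0], "grip": 255}, {"travel": [0, 0, 5], "angular": [0, 0, 0], "grip": 255}, {"travel": [0, 0, 20], "angular": [0, 0, 0], "grip": 255}, {"travel": [0, 0, 20], "angular": [0, 0, 0], "grip": 255}]}}

```text
t: 4.2
position: [0.3996, 0.2897, 0.0625]
eef_rot: [3.139, -0.001, 1.862]
wrist_force: [0.5, 0.5, -1.9]
finger_gap: 0.0323
finger_force: 25.0
```

Request:
{"op": "jog_arm", "data": {"motion": [{"travel": [16, 8, 0], "angular": [0, 0, -0.08], "grip": 255}, {"travel": [32, 16, 0], "angular": [0, 0, -0.16], "grip": 255}, {"travel": [48, 24, 0], "angular": [0, 0, -0.24], "grip": 255}, {"travel": [62, 33, 0], "angular": [0, 0, -0.327], "grip": 255}, {"travel": [62, 33, 0], "angular": [0, 0, -0.327], "grip": 255}]}}

```text
t: 4.7
position: [0.463, 0.3231, 0.0614]
eef_rot: [3.139, -0.002, 1.532]
wrist_force: [-0.5, -0.1, -1.0]
finger_gap: 0.0317
finger_force: 25.0
```

```bash
python3 - <<'E'
from h import *
s=read_state();im,P,c=cloud("wrist"); save("w3",im,P); print(s["q"].round(2),s["position"],s["eef_rot"])
m=(P[...,2]>.06)&(P[...,2]<.08)&(np.abs(P[...,0]-.462)<.03)&(np.abs(P[...,1]-.27)<.06)
Q=P[m];print("band",len(Q), cv2.minAreaRect((Q[:,:2]*1000).astype(np.float32)) if len(Q) else 0)
for y in(.2835,.1945,.1045):
  for x0,x1 in((.525,.55),(.55,.575)):
    m=(P[...,2]>.035)&(P[...,2]<.06)&(P[...,0]>x0)&(P[...,0]<x1)&(np.abs(P[...,1]-y)<.032)
    Q=P[m];print("stub",len(Q),Q.mean(0),Q.min(0),Q.max(0))
E
```

```text
[-0.09  0.69 -0.74  1.89  0.63  0.81 -1.21] [0.46303579 0.32305834 0.06143276] [ 3.13921441e+00 -2.40153436e-03  1.53238018e+00]
band 145 ((461.8518981933594, 314.6297607421875), (31.6741886138916, 32.0847053527832), 87.69878387451172)<stdin>:8: RuntimeWarning: Mean of empty slice.
  ret = um.true_divide(
Traceback (most recent call last):
ValueError: zero-size array to reduction operation minimum which has no identity
```

View pics/w3.png

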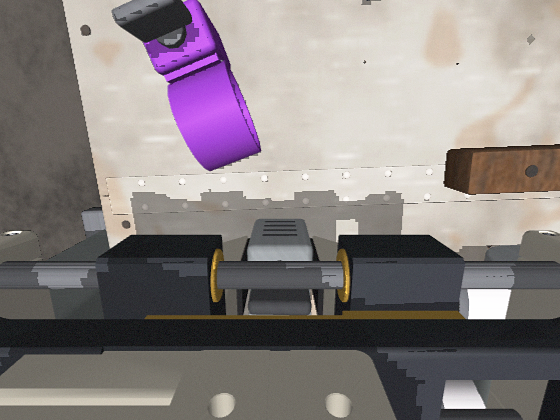

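A is held at (280,250), with only the purple decoy beyond it. The stubs are hidden here, so I'm refining them from the earlier wrist cloud w1 and a fresh top view.

```bash
python3 - <<'E'
from h import *
im,P,c=cloud("top"); save("top1",im,P)
for n,P in(("top",P),("w1",np.load("pics/w1.npz")["P"]),("w2",np.load("pics/w2.npz")["P"])):
  for y in(.2835,.1945,.1045):
    m=(P[...,2]>.042)&(P[...,2]<.06)&(P[...,0]>.52)&(P[...,0]<.555)&(np.abs(P[...,1]-y)<.035)
    Q=P[m]
    if len(Q)>20: print(n,len(Q),Q.mean(0),Q[:,1].min(),Q[:,1].max(),(Q[Q[:,2]>np.percentile(Q[:,2],70)]).mean(0))
  m=(P[...,2]>.056)&(P[...,2]<.08)&(np.abs(P[...,0]-.462)<.03)&(np.abs(P[...,1]-.29)<.07)&(n=="top")
  Q=P[m]
  if len(Q): print("A",len(Q),cv2.minAreaRect((Q[:,:2]*1000).astype(np.float32)),Q.min(0),Q.max(0))
E
```

```text
top 158 [0.53876323 0.28174133 0.04713988] 0.2667433649286764 0.29700642725999027 [0.54062821 0.28312363 0.05056539]
top 196 [0.5373278  0.19390014 0.04698931] 0.17652996278425628 0.21137118446563385 [0.5416277  0.19430054 0.0500643 ]
top 194 [0.5371997  0.10412219 0.0472054 ] 0.08578872446412991 0.1211184532709492 [0.53536001 0.10470732 0.05052846]
w1 376 [0.54212415 0.27214493 0.04513937] 0.2664589461216762 0.2793799579588069 [0.54652161 0.27523207 0.04741012]
w1 989 [0.53744517 0.1922233  0.04645422] 0.17675950641935262 0.20911807412686945 [0.53898735 0.19253321 0.04852257]
w1 815 [0.53724984 0.10322375 0.0465496 ] 0.08742137441380936 0.11903373658498513 [0.53760808 0.1029079  0.04864691]
w2 844 [0.53768962 0.28271044 0.04635596] 0.26664091722024497 0.2997059260014611 [0.54041294 0.28305452 0.04847058]
w2 718 [0.53738078 0.19390214 0.04655101] 0.17704138342329812 0.20919325890424184 [0.53871804 0.19337843 0.0486675 ]
w2 156 [0.54207129 0.09429815 0.04629427] 0.08735345928134214 0.10310974834619399 [0.54648213 0.09862875 0.04830661]
```

Request:
{"op": "jog_arm", "data": {"motion": [{"travel": [0, -1, -10], "angular": [0, 0, 0], "grip": 255}, {"travel": [0, -1, -19.5], "angular": [0, 0, 0], "grip": 255}, {"travel": [10, -1.4, -19.5], "angular": [0, 0, 0], "grip": 255}, {"travel": [20, -1.7, -19.5], "angular": [0, 0, 0], "grip": 255}, {"travel": [30, -2.1, -19.5], "angular": [0, 0, 0], "grip": 255}]}}

```text
t: 5.3
position: [0.4914, 0.319, 0.0406]
eef_rot: [-3.141, 0.001, 1.535]
wrist_force: [-0.1, 0.3, -2.3]
finger_gap: 0.032
finger_force: 25.0
```

Request:
{"op": "jog_arm", "data": {"motion": [{"travel": [8, -0.3, 0], "angular": [0, 0, 0], "grip": 255}, {"travel": [16, -0.6, 0], "angular": [0, 0, 0], "grip": 255}, {"travel": [24, -0.9, 0], "angular": [0, 0, 0], "grip": 255}, {"travel": [32, -1.2, 0], "angular": [0, 0, 0], "grip": 255}, {"travel": [32, -1.2, 0], "angular": [0, 0, 0], "grip": 255}]}}

```text
t: 5.8
position: [0.5243, 0.3186, 0.0414]
eef_rot: [3.14, -0.001, 1.534]
wrist_force: [0.7, 0.9, -2.7]
finger_gap: 0.0317
finger_force: 25.0
```

Request:
{"op": "jog_arm", "data": {"motion": [{"travel": [6, -0.2, 0], "angular": [0, 0, 0], "grip": 255}, {"travel": [12, -0.4, 0], "angular": [0, 0, 0], "grip": 255}, {"travel": [17, -0.6, 0], "angular": [0, 0, 0], "grip": 255}, {"travel": [20, -0.7, 0], "angular": [0, 0, 0], "grip": 255}, {"travel": [20, -0.7, 0], "angular": [0, 0, 0], "grip": 255}]}}

```text
t: 6.3
position: [0.5423, 0.3198, 0.0415]
eef_rot: [-3.141, -0.003, 1.536]
wrist_force: [-1.7, 3.4, -2.0]
finger_gap: 0.0319
finger_force: 28.0
```

Request:
{"op": "jog_arm", "data": {"motion": [{"travel": [2, 0, 0], "angular": [0, 0, 0], "grip": 255}, {"travel": [3, 0, 0], "angular": [0, 0, 0], "grip": 255}, {"travel": [4, 0, 0], "angular": [0, 0, 0], "grip": 255}, {"travel": [5, 0, 0], "angular": [0, 0, 0], "grip": 255}, {"travel": [5, 0, 0], "angular": [0, 0, 0], "grip": 255}]}}

```text
t: 6.8
position: [0.5465, 0.3202, 0.0415]
eef_rot: [-3.14, -0.003, 1.537]
wrist_force: [-3.3, 5.6, -2.2]
finger_gap: 0.032
finger_force: 29.3
```

Request:
{"op": "jog_arm", "data": {"motion": [{"travel": [0, 1.5, 0], "angular": [0, 0, 0], "grip": 255}, {"travel": [1, 1.5, 0], "angular": [0, 0, 0], "grip": 255}, {"travel": [2, 1.5, 0], "angular": [0, 0, 0], "grip": 255}, {"travel": [3, 1.5, 0], "angular": [0, 0, 0], "grip": 255}, {"travel": [3, 1.5, 0], "angular": [0, 0, 0], "grip": 255}]}}

```text
t: 7.3
position: [0.5498, 0.3202, 0.0412]
eef_rot: [-3.14, -0.001, 1.535]
wrist_force: [-3.5, 5.1, -0.8]
finger_gap: 0.0317
finger_force: 28.3
```

Request:
{"op": "jog_arm", "data": {"motion": [{"travel": [1, 1, 0], "angular": [0, 0, 0], "grip": 255}, {"travel": [2, 1, 0], "angular": [0, 0, 0], "grip": 255}, {"travel": [3, 1, 0], "angular": [0, 0, 0], "grip": 255}, {"travel": [3, 1, 0], "angular": [0, 0, 0], "grip": 255}]}}

```text
t: 7.7
position: [0.5501, 0.3203, 0.0409]
eef_rot: [-3.136, 0.002, 1.535]
wrist_force: [-10.2, 0.8, 5.7]
finger_gap: 0.0316
finger_force: 27.1
```

```bash
python3 - <<'E'
from h import *
s=read_state();im,P,c=cloud("side"); save("s1",cv2.resize(im[190:300,210:390],None,fx=4,fy=4),None)
print(s["q"].round(2),s["position"],s["wrist_force"],s["ft_torque"])
E
```

```text
[-0.08  0.82 -0.7   1.7   0.65  0.89 -1.09] [0.55011176 0.32030708 0.04094578] [-10.24749212   0.83795197   5.70466799] [ 0.1643858   2.09726706 -0.47581345]
```

View pics/s1.png

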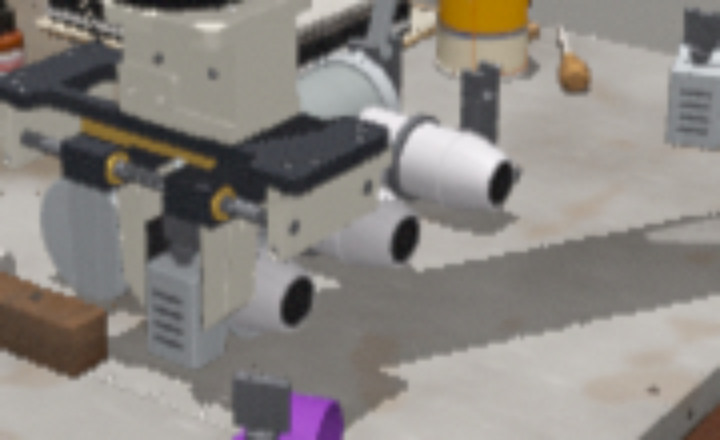

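The side crop shows the band on stub 2 at (265,300). The -10 N of x force says it is against the collar. Releasing with a small opening because the pipe is near.

Request:
{"op": "jog_arm", "data": {"motion": [{"travel": [-1, 0, 0], "angular": [0, 0, 0], "grip": 139}, {"travel": [-1, 0, 0], "angular": [0, 0, 0], "grip": 139}, {"travel": [-1, 0, 0], "angular": [0, 0, 0], "grip": 139}, {"travel": [-1, 0, 30], "angular": [0, 0, 0], "grip": 139}, {"travel": [-1, 0, 75], "angular": [0, 0, 0], "grip": 139}]}}

```text
t: 8.25
position: [0.5521, 0.3176, 0.1143]
eef_rot: [-3.138, 0.004, 1.534]
wrist_force: [1.5, 1.5, 0.2]
finger_gap: 0.0417
finger_force: 0.0
```

Request:
{"op": "jog_arm", "data": {"motion": [{"travel": [0, 0, 10], "angular": [0, 0, 0.15], "grip": 139}, {"travel": [0, 0, 20], "angular": [0, 0, 0.3], "grip": 139}, {"travel": [0, 0, 20], "angular": [0, 0, 0.45], "grip": 139}, {"travel": [0, 0, 20], "angular": [0, 0, 0.6], "grip": 139}, {"travel": [0, 0, 20], "angular": [0, 0, 0.75], "grip": 139}]}}

```text
t: 8.75
position: [0.5542, 0.319, 0.1366]
eef_rot: [3.141, 0.002, 2.289]
wrist_force: [-0.2, -0.2, 0.2]
finger_gap: 0.0419
finger_force: 0.0
```

Request:
{"op": "jog_arm", "data": {"motion": [{"travel": [0, 0, 0], "angular": [0, 0, 0.15], "grip": 139}, {"travel": [0, 0, 0], "angular": [0, 0, 0.3], "grip": 139}, {"travel": [0, 0, 0], "angular": [0, 0, 0.45], "grip": 139}, {"travel": [0, 0, 0], "angular": [0, 0, 0.6], "grip": 139}, {"travel": [0, 0, 0], "angular": [0, 0, 0.75], "grip": 139}]}}

```text
t: 9.25
position: [0.5541, 0.319, 0.1363]
eef_rot: [-3.141, 0.001, 3.039]
wrist_force: [-0.9, -0.2, 0.7]
finger_gap: 0.0419
finger_force: 0.0
```

```bash
python3 - <<'E'
from h import *
s=read_state();print(s["q"].round(2),s["position"],s["eef_rot"])
for n in("top","side"):
    im,P,c=cloud(n);save(n+"2",im,P)
    m=(P[...,2]>.062)&(P[...,2]<.084)&(np.abs(P[...,0]-.55)<.025)&(np.abs(P[...,1]-.322)<.025)
    Q=P[m];print(n,len(Q),Q.mean(0) if len(Q) else 0)
E
```

```text
[ 0.14  0.85 -1.09  1.65  0.82  1.16  0.31] [0.55411288 0.3190098  0.13631479] [-3.14072636e+00  1.38696515e-03  3.03907401e+00]
top 0 0
side 103 [0.54630877 0.32499556 0.0730376 ]
```

Request:
{"op": "jog_arm", "data": {"motion": [{"travel": [-4, 2.5, 0], "angular": [0, 0, 0.065], "grip": 139}, {"travel": [-4, 2.5, -30], "angular": [0, 0, 0.065], "grip": 139}, {"travel": [-4, 2.5, -60], "angular": [0, 0, 0.065], "grip": 139}, {"travel": [-4, 2.5, -60], "angular": [0, 0, 0.065], "grip": 255}, {"travel": [-4, 2.5, -60], "angular": [0, 0, 0.065], "grip": 255}]}}

```text
t: 9.85
position: [0.549, 0.3224, 0.0764]
eef_rot: [-3.141, -0.0, 3.097]
wrist_force: [0.1, 0.4, 0.4]
finger_gap: 0.0301
finger_force: 0.0
```

Request:
{"op": "jog_arm", "data": {"motion": [{"travel": [0, 0, 0], "angular": [0, 0, 0], "grip": 255}, {"travel": [0, 0, 0], "angular": [0, 0, 0], "grip": 255}, {"travel": [0, 0, 0], "angular": [0, 0, 0], "grip": 255}, {"travel": [0, 0, 0], "angular": [0, 0, -0.1], "grip": 255}, {"travel": [0, 0, 0], "angular": [0, 0, -0.2], "grip": 255}]}}

```text
t: 10.35
position: [0.5495, 0.323, 0.0775]
eef_rot: [3.14, 0.001, 2.895]
wrist_force: [-0.0, 0.4, 2.3]
finger_gap: 0.0057
finger_force: 25.0
```

Request:
{"op": "jog_arm", "data": {"motion": [{"travel": [0, 0, 0], "angular": [0, 0, -0.14], "grip": 255}, {"travel": [0, 0, 0], "angular": [0, 0, -0.28], "grip": 255}, {"travel": [0, 0, 0], "angular": [0, 0, -0.42], "grip": 255}, {"travel": [0, 0, 0], "angular": [0, 0, -0.56], "grip": 255}, {"travel": [0, 0, 0], "angular": [0, 0, -0.7], "grip": 255}]}}

```text
t: 10.85
position: [0.5496, 0.3234, 0.0775]
eef_rot: [3.139, -0.0, 2.194]
wrist_force: [1.1, 0.4, -0.0]
finger_gap: 0.006
finger_force: 2.5
```

Request:
{"op": "jog_arm", "data": {"motion": [{"travel": [0, 0, 0], "angular": [0, 0, -0.14], "grip": 255}, {"travel": [0, 0, 0], "angular": [0, 0, -0.28], "grip": 255}, {"travel": [0, 0, 0], "angular": [0, 0, -0.42], "grip": 255}, {"travel": [0, 0, 0], "angular": [0, 0, -0.56], "grip": 255}, {"travel": [0, 0, 0], "angular": [0, 0, -0.7], "grip": 255}]}}

```text
t: 11.35
position: [0.5497, 0.3239, 0.0775]
eef_rot: [3.139, -0.002, 1.494]
wrist_force: [2.2, 1.2, 0.2]
finger_gap: 0.0056
finger_force: 25.0
```

```bash
python3 - <<'E'
from h import *
s=read_state();print(s["q"].round(2),s["position"],s["eef_rot"],s["ft_torque"],s["wrist_force"])
E
```

```text
[-0.06  0.77 -0.73  1.69  0.62  0.93 -1.11] [0.54967292 0.32385234 0.07754033] [ 3.13933959e+00 -2.45408586e-03  1.49423567e+00] [ 0.19833181 -0.38706011  0.03168436] [2.20953338 1.17827591 0.1756634 ]
```

Request:
{"op": "jog_arm", "data": {"motion": [{"travel": [0, 0, 0], "angular": [0, 0, -0.14], "grip": 255}, {"travel": [0, 0, 0], "angular": [0, 0, -0.28], "grip": 255}, {"travel": [0, 0, 0], "angular": [0, 0, -0.42], "grip": 255}, {"travel": [0, 0, 0], "angular": [0, 0, -0.56], "grip": 255}, {"travel": [0, 0, 0], "angular": [0, 0, -0.7], "grip": 255}]}}

```text
t: 11.85
position: [0.5497, 0.324, 0.0775]
eef_rot: [3.142, -0.004, 0.794]
wrist_force: [1.2, 0.8, 0.1]
finger_gap: 0.0054
finger_force: 25.0
```

Request:
{"op": "jog_arm", "data": {"motion": [{"travel": [0, 0, 0], "angular": [0, 0, -0.14], "grip": 255}, {"travel": [0, 0, 0], "angular": [0, 0, -0.28], "grip": 255}, {"travel": [0, 0, 0], "angular": [0, 0, -0.42], "grip": 255}, {"travel": [0, 0, 0], "angular": [0, 0, -0.42], "grip": 139}, {"travel": [0, 0, 0], "angular": [0, 0, -0.42], "grip": 139}]}}

```text
t: 12.35
position: [0.5492, 0.3227, 0.077]
eef_rot: [3.141, -0.001, 0.384]
wrist_force: [-0.3, -0.9, -0.1]
finger_gap: 0.0169
finger_force: 0.0
```

Request:
{"op": "jog_arm", "data": {"motion": [{"travel": [0, 0, 0], "angular": [0, 0, 0], "grip": 139}, {"travel": [0, 0, 0], "angular": [0, 0, 0], "grip": 139}, {"travel": [0, 0, 0], "angular": [0, 0, 0], "grip": 139}, {"travel": [0, 0, 0], "angular": [0, 0, 0], "grip": 139}, {"travel": [0, 0, 45], "angular": [0, 0, 0], "grip": 139}]}}

```text
t: 12.85
position: [0.5447, 0.3194, 0.1152]
eef_rot: [3.14, 0.013, 0.38]
wrist_force: [-0.2, -1.5, -1.0]
finger_gap: 0.0417
finger_force: 0.0
```

```bash
python3 - <<'E'
from h import *
s=read_state();print(s["q"].round(2),s["position"],s["eef_rot"],s["ft_torque"],s["wrist_force"])
im,P,c=cloud("side");save("s2",cv2.resize(im[190:300,210:390],None,fx=4,fy=4))
m=(P[...,2]>.065)&(P[...,2]<.082)&(np.abs(P[...,0]-.55)<.025)&(np.abs(P[...,1]-.322)<.025)
Q=P[m];print(len(Q),cv2.fitLine(Q[:,:2].astype(np.float32),cv2.DIST_HUBER,0,.001,.001).ravel())
m=(P[...,2]>.01)&(P[...,2]<.048)&(np.abs(P[...,0]-.55)<.03)&(P[...,1]>.325)&(P[...,1]<.345)
Q=P[m];print(len(Q),cv2.fitLine(Q[:,:2].astype(np.float32),cv2.DIST_HUBER,0,.001,.001).ravel())
E
```

```text
[-0.21  0.64 -0.51  1.68  0.37  0.93 -2.05] [0.5446641  0.31940068 0.11518725] [3.13990115 0.01272837 0.38004355] [-0.08388793 -0.02293334  0.0010614 ] [-0.15953233 -1.46812767 -0.9664774 ]
104 [0.9306973  0.36579025 0.54534566 0.32635924]
297 [ 0.999717   -0.02379011  0.542489    0.33550006]
```

View pics/s2.png

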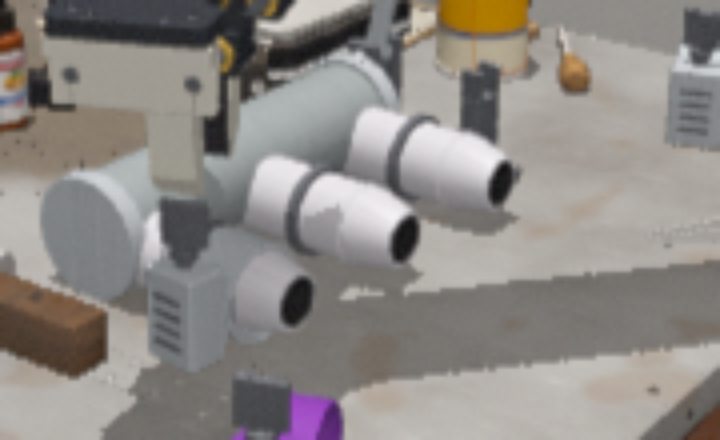

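Key is at about 2.73 rad, and the clamp is still square against the collar. Turning the hand back half a turn to regrip.

Request:
{"op": "jog_arm", "data": {"motion": [{"travel": [0, 0, 0], "angular": [0, 0, 0.15], "grip": 139}, {"travel": [0, 0, 0], "angular": [0, 0, 0.3], "grip": 139}, {"travel": [0, 0, 0], "angular": [0, 0, 0.45], "grip": 139}, {"travel": [0, 0, 0], "angular": [0, 0, 0.6], "grip": 139}, {"travel": [0, 0, 0], "angular": [0, 0, 0.75], "grip": 139}]}}

```text
t: 13.4
position: [0.549, 0.3228, 0.1214]
eef_rot: [3.141, -0.001, 1.136]
wrist_force: [-0.1, -0.7, -0.4]
finger_gap: 0.0415
finger_force: 0.0
```

Request:
{"op": "jog_arm", "data": {"motion": [{"travel": [0, 0, 0], "angular": [0, 0, 0.15], "grip": 139}, {"travel": [0, 0, 0], "angular": [0, 0, 0.3], "grip": 139}, {"travel": [0, 0, 0], "angular": [0, 0, 0.45], "grip": 139}, {"travel": [0, 0, 0], "angular": [0, 0, 0.6], "grip": 139}, {"travel": [0, 0, 0], "angular": [0, 0, 0.75], "grip": 139}]}}

```text
t: 13.9
position: [0.5491, 0.3227, 0.1214]
eef_rot: [3.141, -0.0, 1.886]
wrist_force: [0.7, -0.2, 0.5]
finger_gap: 0.0419
finger_force: 0.0
```

Request:
{"op": "jog_arm", "data": {"motion": [{"travel": [0, 0, 0], "angular": [0, 0, 0.15], "grip": 139}, {"travel": [0, 0, 0], "angular": [0, 0, 0.3], "grip": 139}, {"travel": [0, 0, 0], "angular": [0, 0, 0.45], "grip": 139}, {"travel": [0, 0, 0], "angular": [0, 0, 0.6], "grip": 139}, {"travel": [0, 0, 0], "angular": [0, 0, 0.75], "grip": 139}]}}

```text
t: 14.4
position: [0.5491, 0.3226, 0.1214]
eef_rot: [3.141, 0.0, 2.636]
wrist_force: [0.3, -1.2, -0.4]
finger_gap: 0.0417
finger_force: 0.0
```

Request:
{"op": "jog_arm", "data": {"motion": [{"travel": [0, 0, 0], "angular": [0, 0, 0.15], "grip": 139}, {"travel": [0, 0, 0], "angular": [0, 0, 0.3], "grip": 139}, {"travel": [0, 0, 0], "angular": [0, 0, 0.45], "grip": 139}, {"travel": [0, 0, 0], "angular": [0, 0, 0.6], "grip": 139}, {"travel": [0, 0, 0], "angular": [0, 0, 0.75], "grip": 139}]}}

```text
t: 14.9
position: [0.5492, 0.3225, 0.1213]
eef_rot: [3.142, 0.0, -2.897]
wrist_force: [-1.2, -0.4, -0.6]
finger_gap: 0.0419
finger_force: 0.0
```

Request:
{"op": "jog_arm", "data": {"motion": [{"travel": [0, 0, 0], "angular": [0, 0, 0.14], "grip": 139}, {"travel": [0, 0, 0], "angular": [0, 0, 0.14], "grip": 139}]}}

```text
t: 15.1
position: [0.549, 0.3225, 0.121]
eef_rot: [3.141, -0.0, -2.763]
wrist_force: [0.7, 0.4, 0.0]
finger_gap: 0.042
finger_force: 0.0
```

```bash
python3 - <<'E'
from h import *
s=read_state();print(s["q"].round(2),s["position"],s["eef_rot"],s["ft_torque"],s["wrist_force"])
E
```

```text
[ 0.17  0.92 -1.16  1.67  0.9   1.19  0.73] [0.54903953 0.32249955 0.12098942] [ 3.14097724e+00 -2.01107872e-04 -2.76258596e+00] [ 0.18421471 -0.12530732 -0.00117551] [0.68323957 0.43453359 0.03085681]
```

Descend 45, grip, and turn about 1.1 rad to the stop.

Request:
{"op": "jog_arm", "data": {"motion": [{"travel": [0, 0, -22], "angular": [0, 0, 0], "grip": 139}, {"travel": [0, 0, -44], "angular": [0, 0, 0], "grip": 139}, {"travel": [0, 0, -44], "angular": [0, 0, 0], "grip": 255}, {"travel": [0, 0, -44], "angular": [0, 0, 0], "grip": 255}, {"travel": [0, 0, -44], "angular": [0, 0, 0], "grip": 255}]}}

```text
t: 15.6
position: [0.5488, 0.3232, 0.0776]
eef_rot: [3.141, 0.0, -2.764]
wrist_force: [-0.2, 0.6, -0.7]
finger_gap: 0.0221
finger_force: 0.0
```

Request:
{"op": "jog_arm", "data": {"motion": [{"travel": [0, 0, 0], "angular": [0, 0, 0], "grip": 255}, {"travel": [0, 0, 0], "angular": [0, 0, 0], "grip": 255}, {"travel": [0, 0, 0], "angular": [0, 0, 0], "grip": 255}, {"travel": [0, 0, 0], "angular": [0, 0, -0.1], "grip": 255}, {"travel": [0, 0, 0], "angular": [0, 0, -0.2], "grip": 255}]}}

```text
t: 16.1
position: [0.5489, 0.3237, 0.0779]
eef_rot: [3.14, 0.001, -2.967]
wrist_force: [0.4, 2.5, 1.0]
finger_gap: 0.0057
finger_force: 25.0
```

Request:
{"op": "jog_arm", "data": {"motion": [{"travel": [0, 0, 0], "angular": [0, 0, -0.14], "grip": 255}, {"travel": [0, 0, 0], "angular": [0, 0, -0.28], "grip": 255}, {"travel": [0, 0, 0], "angular": [0, 0, -0.42], "grip": 255}, {"travel": [0, 0, 0], "angular": [0, 0, -0.56], "grip": 255}, {"travel": [0, 0, 0], "angular": [0, 0, -0.7], "grip": 255}]}}

```text
t: 16.6
position: [0.5488, 0.3242, 0.078]
eef_rot: [3.139, -0.001, 2.615]
wrist_force: [0.6, 3.0, -1.3]
finger_gap: 0.006
finger_force: 25.0
```

```bash
python3 - <<'E'
from h import *
s=read_state();print(s["q"].round(2),s["position"],s["eef_rot"],s["ft_torque"],s["wrist_force"])
E
```

```text
[ 0.07  0.87 -0.96  1.69  0.82  1.03 -0.13] [0.54882451 0.32417197 0.07796867] [ 3.13882888e+00 -5.34847547e-04  2.61487847e+00] [ 0.7610004  -0.19997042  0.03954967] [ 0.61733229  3.00959032 -1.2956871 ]
```

Request:
{"op": "jog_arm", "data": {"motion": [{"travel": [0, 0, 0], "angular": [0, 0, -0.08], "grip": 255}, {"travel": [0, 0, 0], "angular": [0, 0, -0.16], "grip": 255}, {"travel": [0, 0, 0], "angular": [0, 0, -0.22], "grip": 255}, {"travel": [0, 0, 0], "angular": [0, 0, -0.22], "grip": 255}]}}

```text
t: 17.0
position: [0.5488, 0.3243, 0.078]
eef_rot: [3.139, -0.001, 2.4]
wrist_force: [0.2, 4.5, -0.6]
finger_gap: 0.0058
finger_force: 25.0
```

```bash
python3 - <<'E'
from h import *
s=read_state();print(s["q"].round(2),s["position"],s["eef_rot"],s["ft_torque"],s["wrist_force"])
E
```

```text
[ 0.05  0.85 -0.92  1.69  0.78  1.01 -0.32] [0.54883432 0.32426711 0.07798429] [ 3.13896399e+00 -8.31881938e-04  2.40020066e+00] [ 1.00052579 -0.21624578 -0.0452017 ] [ 0.1768175   4.51166054 -0.6037776 ]
```

Request:
{"op": "jog_arm", "data": {"motion": [{"travel": [0, 0, 0], "angular": [0, 0, -0.08], "grip": 255}, {"travel": [0, 0, 0], "angular": [0, 0, -0.16], "grip": 255}, {"travel": [0, 0, 0], "angular": [0, 0, -0.16], "grip": 255}]}}

```text
t: 17.3
position: [0.5495, 0.3241, 0.078]
eef_rot: [3.138, -0.0, 2.242]
wrist_force: [2.9, 4.0, -0.8]
finger_gap: 0.0068
finger_force: 27.0
```

```bash
python3 - <<'E'
from h import *
s=read_state();print(s["q"].round(2),s["position"],s["eef_rot"],s["ft_torque"],s["wrist_force"])
im,P,c=cloud("side")
def fl(Q):return cv2.fitLine(Q[:,:2].astype(np.float32),cv2.DIST_HUBER,0,.001,.001).ravel()
m=(P[...,2]>.01)&(P[...,2]<.048)&(np.abs(P[...,0]-.55)<.03)&(P[...,1]>.325)&(P[...,1]<.345)
Q=P[m];print(len(Q),fl(Q))
E
```

```text
[ 0.03  0.83 -0.89  1.69  0.75  0.99 -0.46] [0.54952397 0.32414756 0.07803825] [ 3.13819793e+00 -4.44263937e-04  2.24233641e+00] [ 1.10321026 -0.66468209  0.56733898] [ 2.89725032  4.00201288 -0.79574185]
306 [ 0.9964702  -0.08394712  0.5468575   0.3360857 ]
```

The z torque jumped to 0.57 N m, so the key is at its stop. Releasing, rising, and re-measuring B.

Request:
{"op": "jog_arm", "data": {"motion": [{"travel": [0, 0, 0], "angular": [0, 0, 0], "grip": 139}, {"travel": [0, 0, 0], "angular": [0, 0, 0], "grip": 139}, {"travel": [0, 0, 0], "angular": [0, 0, 0], "grip": 139}, {"travel": [0, 0, 0], "angular": [0, 0, 0], "grip": 139}, {"travel": [0, 0, 50], "angular": [0, 0, 0], "grip": 139}]}}

```text
t: 17.85
position: [0.5456, 0.3183, 0.1208]
eef_rot: [-3.129, -0.001, 2.239]
wrist_force: [0.6, -0.7, -0.1]
finger_gap: 0.0402
finger_force: 0.0
```

Request:
{"op": "jog_arm", "data": {"motion": [{"travel": [0, 0, 50], "angular": [0, 0, 0], "grip": 0}, {"travel": [-20, -30, 85], "angular": [0, 0, -0.12], "grip": 0}, {"travel": [-40, -75, 100], "angular": [0, 0, -0.24], "grip": 0}, {"travel": [-60, -120, 100], "angular": [0, 0, -0.36], "grip": 0}, {"travel": [-80, -165, 100], "angular": [0, 0, -0.36], "grip": 0}]}}

```text
t: 18.35
position: [0.4684, 0.156, 0.2277]
eef_rot: [3.14, 0.001, 1.877]
wrist_force: [0.6, -1.6, 0.7]
finger_gap: 0.0771
finger_force: 0.0
```

```bash
python3 - <<'E'
from h import *
s=read_state();print(s["q"].round(2),s["position"],s["eef_rot"])
def fl(Q):return cv2.fitLine(Q[:,:2].astype(np.float32),cv2.DIST_HUBER,0,.001,.001).ravel()
for n in("top","side"):
    im,P,c=cloud(n);save(n+"3",im,P)
    for k,x,y,z0,z1 in(("Awing",.55,.322,.065,.082),("Bwing",.473,-.069,.067,.095),("Bband",.48,-.095,.03,.057),("Aall",.55,.3,.04,.057)):
        r=.025 if "wing" in k else .06
        m=(P[...,2]>z0)&(P[...,2]<z1)&(np.abs(P[...,0]-x)<r)&(np.abs(P[...,1]-y)<r)
        Q=P[m]
        if len(Q)>5:print(n,k,len(Q),fl(Q).round(3),cv2.minAreaRect((Q[:,:2]*1000).astype(np.float32)))
E
```

```text
[ 0.51  0.39 -1.08  1.94  0.4   1.05 -0.43] [0.46838691 0.15603325 0.22765123] [3.14042623e+00 1.48141790e-03 1.87678361e+00]
top Awing 14 [ 0.713 -0.701  0.55   0.32 ] ((548.3343505859375, 321.70709228515625), (1.6221810579299927, 22.274168014526367), 47.32716751098633)
top Bwing 43 [ 1.    -0.004  0.474 -0.069] ((472.4229431152344, -69.82784271240234), (23.829729080200195, 6.641310214996338), 3.524914264678955)
top Bband 392 [ 0.31  -0.951  0.48  -0.093] ((480.45355224609375, -93.80549621582031), (31.811826705932617, 76.51917266845703), 18.21514129638672)
top Aall 833 [ 0.962 -0.273  0.565  0.285] ((568.5101928710938, 291.6162414550781), (76.8166732788086, 108.9861831665039), 71.68563079833984)
side Awing 43 [ 0.726 -0.688  0.544  0.328] ((547.0770874023438, 325.0141906738281), (5.472261905670166, 27.35809898376465), 43.72041320800781)
side Bwing 59 [ 0.996  0.088  0.469 -0.068] ((468.4296875, -69.1161880493164), (12.882080078125, 25.85154151916504), 77.2236099243164)
side Bband 183 [ 0.093 -0.996  0.467 -0.07 ] ((475.4109802246094, -89.85350799560547), (31.726154327392578, 74.33078002929688), 17.547380447387695)
side Aall 659 [ 0.82  -0.572  0.555  0.304] ((570.986083984375, 291.6722106933594), (72.60983276367188, 108.26220703125), 66.36504364013672)
```

Both views put A's key at about 3.8 rad. B hasn't moved: housing at (0.471,-0.070), yaw 0.316, key at about 0.28. Grasping B.

Request:
{"op": "jog_arm", "data": {"motion": [{"travel": [1, -48, 0], "angular": [0, 0, 0.01], "grip": 0}, {"travel": [1, -96, 0], "angular": [0, 0, 0.01], "grip": 0}, {"travel": [2, -144, 0], "angular": [0, 0, 0.01], "grip": 0}, {"travel": [2, -192, 0], "angular": [0, 0, 0.01], "grip": 0}, {"travel": [3, -226, 0], "angular": [0, 0, 0.01], "grip": 0}]}}

```text
t: 18.95
position: [0.4715, -0.072, 0.2272]
eef_rot: [-3.141, 0.001, 1.887]
wrist_force: [0.5, 0.7, -0.9]
finger_gap: 0.0919
finger_force: 0.0
```

Request:
{"op": "jog_arm", "data": {"motion": [{"travel": [0, 0, 0], "angular": [0, 0, 0], "grip": 0}, {"travel": [0, 0, -40], "angular": [0, 0, 0], "grip": 0}, {"travel": [0, 0, -80], "angular": [0, 0, 0], "grip": 0}, {"travel": [0, 0, -110], "angular": [0, 0, 0], "grip": 0}, {"travel": [0, 0, -110], "angular": [0, 0, 0], "grip": 0}]}}

```text
t: 19.45
position: [0.469, -0.0669, 0.1141]
eef_rot: [-3.136, -0.004, 1.892]
wrist_force: [-0.1, 0.1, 0.4]
finger_gap: 0.0918
finger_force: 0.0
```

Request:
{"op": "jog_arm", "data": {"motion": [{"travel": [0, 0, -30], "angular": [0, 0, 0], "grip": 0}, {"travel": [0, 0, -60], "angular": [0, 0, 0], "grip": 0}, {"travel": [0, 0, -76], "angular": [0, 0, 0], "grip": 0}, {"travel": [0, 0, -76], "angular": [0, 0, 0], "grip": 255}, {"travel": [0, 0, -76], "angular": [0, 0, 0], "grip": 255}]}}

```text
t: 19.95
position: [0.4731, -0.0676, 0.0426]
eef_rot: [3.14, 0.0, 1.891]
wrist_force: [0.3, -0.2, 0.3]
finger_gap: 0.0803
finger_force: 0.0
```

Request:
{"op": "jog_arm", "data": {"motion": [{"travel": [0, 0, 0], "angular": [0, 0, 0], "grip": 255}, {"travel": [0, 0, 0], "angular": [0, 0, 0], "grip": 255}, {"travel": [0, 0, 0], "angular": [0, 0, 0], "grip": 255}, {"travel": [0, 0, 0], "angular": [0, 0, 0], "grip": 255}, {"travel": [0, 0, 0], "angular": [0, 0, 0], "grip": 255}]}}

```text
t: 20.45
position: [0.4719, -0.0684, 0.0415]
eef_rot: [3.141, 0.0, 1.89]
wrist_force: [-0.5, -0.2, -0.0]
finger_gap: 0.0399
finger_force: 0.0
```

Request:
{"op": "jog_arm", "data": {"motion": [{"travel": [0, 0, 0], "angular": [0, 0, 0], "grip": 255}, {"travel": [0, 0, 0], "angular": [0, 0, 0], "grip": 255}, {"travel": [0, 0, 5], "angular": [0, 0, 0], "grip": 255}, {"travel": [0, 0, 20], "angular": [0, 0, 0], "grip": 255}, {"travel": [0, 0, 20], "angular": [0, 0, 0], "grip": 255}]}}

```text
t: 20.95
position: [0.4729, -0.0681, 0.0624]
eef_rot: [3.139, 0.001, 1.89]
wrist_force: [0.2, 0.2, -1.9]
finger_gap: 0.0314
finger_force: 25.0
```

Request:
{"op": "jog_arm", "data": {"motion": [{"travel": [-5, 44, 5], "angular": [0, 0, -0.07], "grip": 255}, {"travel": [-10, 88, 5], "angular": [0, 0, -0.14], "grip": 255}, {"travel": [-15, 132, 5], "angular": [0, 0, -0.21], "grip": 255}, {"travel": [-15, 176, 5], "angular": [0, 0, -0.28], "grip": 255}, {"travel": [-15, 220, 5], "angular": [0, 0, -0.355], "grip": 255}]}}

```text
t: 21.45
position: [0.4564, 0.1531, 0.0659]
eef_rot: [-3.142, 0.0, 1.531]
wrist_force: [1.1, -0.6, -2.2]
finger_gap: 0.0323
finger_force: 25.0
```

Request:
{"op": "jog_arm", "data": {"motion": [{"travel": [0, 40, 0], "angular": [0, 0, 0], "grip": 255}, {"travel": [0, 70, 0], "angular": [0, 0, 0], "grip": 255}, {"travel": [0, 84, 0], "angular": [0, 0, 0], "grip": 255}, {"travel": [0, 84, 0], "angular": [0, 0, 0], "grip": 255}, {"travel": [0, 84, 0], "angular": [0, 0, 0], "grip": 255}]}}

```text
t: 21.95
position: [0.4566, 0.2339, 0.0656]
eef_rot: [-3.141, 0.002, 1.534]
wrist_force: [0.1, -0.9, -1.2]
finger_gap: 0.0319
finger_force: 25.0
```

```bash
python3 - <<'E'
from h import *
s=read_state();print(s["q"].round(2),s["position"],s["eef_rot"],s["finger_gap"])
E
```

```text
[ 0.07  0.62 -0.75  2.01  0.61  0.76 -1.09] [0.456628   0.23393307 0.06558073] [-3.14059640e+00  1.98810676e-03  1.53408382e+00] 0.03192838588993123
```

Request:
{"op": "jog_arm", "data": {"motion": [{"travel": [0, 2.5, -12], "angular": [0, 0, 0], "grip": 255}, {"travel": [0, 2.5, -24], "angular": [0, 0, 0], "grip": 255}, {"travel": [12, 2, -24], "angular": [0, 0, 0], "grip": 255}, {"travel": [24, 1.6, -24], "angular": [0, 0, 0], "grip": 255}, {"travel": [36, 1.2, -24], "angular": [0, 0, 0], "grip": 255}]}}

```text
t: 22.45
position: [0.4939, 0.2359, 0.0415]
eef_rot: [-3.141, 0.001, 1.534]
wrist_force: [0.7, 0.0, -2.2]
finger_gap: 0.032
finger_force: 25.0
```

Request:
{"op": "jog_arm", "data": {"motion": [{"travel": [8, -0.3, 0], "angular": [0, 0, 0], "grip": 255}, {"travel": [16, -0.6, 0], "angular": [0, 0, 0], "grip": 255}, {"travel": [24, -0.9, 0], "angular": [0, 0, 0], "grip": 255}, {"travel": [32, -1.2, 0], "angular": [0, 0, 0], "grip": 255}, {"travel": [32, -1.2, 0], "angular": [0, 0, 0], "grip": 255}]}}

```text
t: 22.95
position: [0.5263, 0.2356, 0.0423]
eef_rot: [3.141, -0.0, 1.534]
wrist_force: [0.9, -0.4, -2.0]
finger_gap: 0.0316
finger_force: 25.0
```

Request:
{"op": "jog_arm", "data": {"motion": [{"travel": [6, -0.2, 0], "angular": [0, 0, 0], "grip": 255}, {"travel": [12, -0.4, 0], "angular": [0, 0, 0], "grip": 255}, {"travel": [17, -0.6, 0], "angular": [0, 0, 0], "grip": 255}, {"travel": [20, -0.7, 0], "angular": [0, 0, 0], "grip": 255}, {"travel": [20, -0.7, 0], "angular": [0, 0, 0], "grip": 255}]}}

```text
t: 23.45
position: [0.5454, 0.2349, 0.0422]
eef_rot: [3.141, -0.0, 1.534]
wrist_force: [-1.5, -0.6, -1.9]
finger_gap: 0.0318
finger_force: 25.0
```

Request:
{"op": "jog_arm", "data": {"motion": [{"travel": [1, 0, 0], "angular": [0, 0, 0], "grip": 255}, {"travel": [2, 0, 0], "angular": [0, 0, 0], "grip": 255}, {"travel": [3, 0, 0], "angular": [0, 0, 0], "grip": 255}, {"travel": [4, 0, 0], "angular": [0, 0, 0], "grip": 255}, {"travel": [4, 0, 0], "angular": [0, 0, 0], "grip": 255}]}}

```text
t: 23.95
position: [0.5466, 0.2351, 0.0418]
eef_rot: [-3.138, 0.001, 1.535]
wrist_force: [-6.2, -0.0, 1.4]
finger_gap: 0.0324
finger_force: 25.0
```

```bash
python3 - <<'E'
from h import *
s=read_state();print(s["q"].round(2),s["position"],s["eef_rot"],s["wrist_force"])
im,P,c=cloud("side"); save("s4",cv2.resize(im[190:300,210:390],None,fx=4,fy=4),None)
E
```

```text
[ 0.07  0.76 -0.7   1.81  0.65  0.83 -1.  ] [0.54657506 0.23513634 0.04184909] [-3.13792200e+00  1.09389434e-03  1.53512073e+00] [-6.19459154 -0.04991373  1.40937861]
```

B is against the collar: -6 N at the expected x. Release and go to its key.

Request:
{"op": "jog_arm", "data": {"motion": [{"travel": [-1.5, 0, 0], "angular": [0, 0, 0], "grip": 139}, {"travel": [-1.5, 0, 0], "angular": [0, 0, 0], "grip": 139}, {"travel": [-1.5, 0, 0], "angular": [0, 0, 0], "grip": 139}, {"travel": [-1.5, 0, 30], "angular": [0, 0, 0], "grip": 139}, {"travel": [-1.5, 0, 75], "angular": [0, 0, 0], "grip": 139}]}}

```text
t: 24.5
position: [0.5459, 0.2338, 0.1157]
eef_rot: [-3.137, 0.002, 1.535]
wrist_force: [1.1, 0.2, 0.2]
finger_gap: 0.0416
finger_force: 0.0
```

Request:
{"op": "jog_arm", "data": {"motion": [{"travel": [0, 0, 10], "angular": [0, 0, 0.15], "grip": 139}, {"travel": [0, 0, 20], "angular": [0, 0, 0.3], "grip": 139}, {"travel": [0, 0, 20], "angular": [0, 0, 0.45], "grip": 139}, {"travel": [0, 0, 20], "angular": [0, 0, 0.6], "grip": 139}, {"travel": [0, 0, 20], "angular": [0, 0, 0.75], "grip": 139}]}}

```text
t: 25.0
position: [0.5481, 0.2348, 0.1377]
eef_rot: [3.14, 0.001, 2.29]
wrist_force: [-0.0, -0.0, -0.1]
finger_gap: 0.0421
finger_force: 0.0
```

Request:
{"op": "jog_arm", "data": {"motion": [{"travel": [0, 0, 0], "angular": [0, 0, 0.14], "grip": 139}, {"travel": [0, 0, 0], "angular": [0, 0, 0.28], "grip": 139}, {"travel": [0, 0, 0], "angular": [0, 0, 0.42], "grip": 139}, {"travel": [0, 0, 0], "angular": [0, 0, 0.54], "grip": 139}, {"travel": [0, 0, 0], "angular": [0, 0, 0.54], "grip": 139}]}}

```text
t: 25.5
position: [0.5478, 0.2348, 0.1372]
eef_rot: [3.141, -0.0, 2.825]
wrist_force: [-0.9, 0.3, -0.2]
finger_gap: 0.0417
finger_force: 0.0
```

```bash
python3 - <<'E'
from h import *
s=read_state();print(s["q"].round(2),s["position"],s["eef_rot"])
def fl(Q):return cv2.fitLine(Q[:,:2].astype(np.float32),cv2.DIST_HUBER,0,.001,.001).ravel()
im,P,c=cloud("side");save("side5",im,P)
m=(P[...,2]>.062)&(P[...,2]<.084)&(np.abs(P[...,0]-.546)<.025)&(np.abs(P[...,1]-.234)<.025)
Q=P[m];print(len(Q),Q.mean(0),fl(Q))
E
```

```text
[ 0.3   0.77 -1.07  1.77  0.76  1.09  0.21] [0.54784382 0.23481557 0.13718345] [ 3.14096755e+00 -4.67944843e-05  2.82504222e+00]
82 [0.54304758 0.23564887 0.07273441] [ 0.9516494  -0.3071862   0.5447721   0.23524947]
```

Request:
{"op": "jog_arm", "data": {"motion": [{"travel": [-1.5, -1, -30], "angular": [0, 0, 0], "grip": 139}, {"travel": [-1.5, -1, -59], "angular": [0, 0, 0], "grip": 139}, {"travel": [-1.5, -1, -59], "angular": [0, 0, 0], "grip": 139}, {"travel": [-1.5, -1, -59], "angular": [0, 0, 0], "grip": 255}, {"travel": [-1.5, -1, -59], "angular": [0, 0, 0], "grip": 255}]}}

```text
t: 26.05
position: [0.5467, 0.235, 0.0799]
eef_rot: [3.14, 0.001, 2.824]
wrist_force: [-0.1, -0.4, 0.6]
finger_gap: 0.0301
finger_force: 0.0
```

Request:
{"op": "jog_arm", "data": {"motion": [{"travel": [0, 0, 0], "angular": [0, 0, 0], "grip": 255}, {"travel": [0, 0, 0], "angular": [0, 0, 0], "grip": 255}, {"travel": [0, 0, 0], "angular": [0, 0, 0], "grip": 255}, {"travel": [0, 0, 0], "angular": [0, 0, -0.1], "grip": 255}, {"travel": [0, 0, 0], "angular": [0, 0, -0.2], "grip": 255}]}}

```text
t: 26.55
position: [0.5461, 0.2341, 0.0788]
eef_rot: [3.141, 0.0, 2.621]
wrist_force: [0.2, -0.7, 1.6]
finger_gap: 0.006
finger_force: 25.0
```

Request:
{"op": "jog_arm", "data": {"motion": [{"travel": [0, 0, 0], "angular": [0, 0, -0.14], "grip": 255}, {"travel": [0, 0, 0], "angular": [0, 0, -0.28], "grip": 255}, {"travel": [0, 0, 0], "angular": [0, 0, -0.42], "grip": 255}, {"travel": [0, 0, 0], "angular": [0, 0, -0.56], "grip": 255}, {"travel": [0, 0, 0], "angular": [0, 0, -0.7], "grip": 255}]}}

```text
t: 27.05
position: [0.5463, 0.2343, 0.0788]
eef_rot: [3.14, -0.0, 1.919]
wrist_force: [0.8, -0.5, 0.1]
finger_gap: 0.006
finger_force: 25.0
```

Request:
{"op": "jog_arm", "data": {"motion": [{"travel": [0, 0, 0], "angular": [0, 0, -0.14], "grip": 255}, {"travel": [0, 0, 0], "angular": [0, 0, -0.28], "grip": 255}, {"travel": [0, 0, 0], "angular": [0, 0, -0.42], "grip": 255}, {"travel": [0, 0, 0], "angular": [0, 0, -0.56], "grip": 255}, {"travel": [0, 0, 0], "angular": [0, 0, -0.7], "grip": 255}]}}

```text
t: 27.55
position: [0.5466, 0.2343, 0.0788]
eef_rot: [3.14, -0.001, 1.219]
wrist_force: [0.8, 0.5, -0.4]
finger_gap: 0.0058
finger_force: 25.0
```

Request:
{"op": "jog_arm", "data": {"motion": [{"travel": [0, 0, 0], "angular": [0, 0, -0.14], "grip": 255}, {"travel": [0, 0, 0], "angular": [0, 0, -0.28], "grip": 255}, {"travel": [0, 0, 0], "angular": [0, 0, -0.42], "grip": 255}, {"travel": [0, 0, 0], "angular": [0, 0, -0.56], "grip": 255}, {"travel": [0, 0, 0], "angular": [0, 0, -0.7], "grip": 255}]}}

```text
t: 28.05
position: [0.5468, 0.2343, 0.0789]
eef_rot: [3.141, -0.002, 0.519]
wrist_force: [1.8, -0.4, -1.0]
finger_gap: 0.0057
finger_force: 25.0
```

```bash
python3 - <<'E'
from h import *
s=read_state();print(s["q"].round(2),s["position"],s["eef_rot"],s["ft_torque"])
E
```

```text
[-0.07  0.63 -0.51  1.81  0.41  0.81 -1.83] [0.54675499 0.23428256 0.07886575] [ 3.14124680e+00 -2.03851617e-03  5.19077734e-01] [-0.05005011 -0.41536415 -0.00459351]
```

Request:
{"op": "jog_arm", "data": {"motion": [{"travel": [0, 0, 0], "angular": [0, 0, -0.14], "grip": 255}, {"travel": [0, 0, 0], "angular": [0, 0, -0.28], "grip": 255}, {"travel": [0, 0, 0], "angular": [0, 0, -0.28], "grip": 139}, {"travel": [0, 0, 0], "angular": [0, 0, -0.28], "grip": 139}, {"travel": [0, 0, 0], "angular": [0, 0, -0.28], "grip": 139}]}}

```text
t: 28.55
position: [0.5455, 0.2343, 0.0782]
eef_rot: [-3.141, 0.0, 0.248]
wrist_force: [-0.1, -0.0, 0.2]
finger_gap: 0.025
finger_force: 0.0
```

Request:
{"op": "jog_arm", "data": {"motion": [{"travel": [0, 0, 0], "angular": [0, 0, 0], "grip": 139}, {"travel": [0, 0, 0], "angular": [0, 0, 0], "grip": 139}, {"travel": [0, 0, 0], "angular": [0, 0, 0], "grip": 139}, {"travel": [0, 0, 25], "angular": [0, 0, 0], "grip": 139}, {"travel": [0, 0, 45], "angular": [0, 0, 0], "grip": 139}]}}

```text
t: 29.05
position: [0.5455, 0.234, 0.1234]
eef_rot: [-3.141, 0.001, 0.245]
wrist_force: [0.3, 1.4, -0.3]
finger_gap: 0.0416
finger_force: 0.0
```

Request:
{"op": "jog_arm", "data": {"motion": [{"travel": [0, 0, 0], "angular": [0, 0, 0.15], "grip": 139}, {"travel": [0, 0, 0], "angular": [0, 0, 0.3], "grip": 139}, {"travel": [0, 0, 0], "angular": [0, 0, 0.45], "grip": 139}, {"travel": [0, 0, 0], "angular": [0, 0, 0.6], "grip": 139}, {"travel": [0, 0, 0], "angular": [0, 0, 0.75], "grip": 139}]}}

```text
t: 29.55
position: [0.5458, 0.234, 0.1233]
eef_rot: [3.142, -0.0, 1.001]
wrist_force: [-0.3, 0.0, 0.6]
finger_gap: 0.0417
finger_force: 0.0
```

Request:
{"op": "jog_arm", "data": {"motion": [{"travel": [0, 0, 0], "angular": [0, 0, 0.15], "grip": 139}, {"travel": [0, 0, 0], "angular": [0, 0, 0.3], "grip": 139}, {"travel": [0, 0, 0], "angular": [0, 0, 0.45], "grip": 139}, {"travel": [0, 0, 0], "angular": [0, 0, 0.6], "grip": 139}, {"travel": [0, 0, 0], "angular": [0, 0, 0.75], "grip": 139}]}}

```text
t: 30.05
position: [0.5459, 0.2339, 0.1232]
eef_rot: [3.142, 0.0, 1.751]
wrist_force: [-0.2, -0.6, -0.3]
finger_gap: 0.0416
finger_force: 0.0
```

Request:
{"op": "jog_arm", "data": {"motion": [{"travel": [0, 0, 0], "angular": [0, 0, 0.15], "grip": 139}, {"travel": [0, 0, 0], "angular": [0, 0, 0.3], "grip": 139}, {"travel": [0, 0, 0], "angular": [0, 0, 0.45], "grip": 139}, {"travel": [0, 0, 0], "angular": [0, 0, 0.6], "grip": 139}, {"travel": [0, 0, 0], "angular": [0, 0, 0.75], "grip": 139}]}}

```text
t: 30.55
position: [0.546, 0.2338, 0.1232]
eef_rot: [-3.142, 0.0, 2.501]
wrist_force: [0.7, 0.8, -0.2]
finger_gap: 0.0419
finger_force: 0.0
```

Request:
{"op": "jog_arm", "data": {"motion": [{"travel": [0, 0, 0], "angular": [0, 0, 0.15], "grip": 139}, {"travel": [0, 0, 0], "angular": [0, 0, 0.3], "grip": 139}, {"travel": [0, 0, 0], "angular": [0, 0, 0.45], "grip": 139}, {"travel": [0, 0, 0], "angular": [0, 0, 0.6], "grip": 139}, {"travel": [0, 0, 0], "angular": [0, 0, 0.75], "grip": 139}]}}

```text
t: 31.05
position: [0.546, 0.2337, 0.1231]
eef_rot: [-3.141, -0.0, -3.032]
wrist_force: [-0.4, 0.6, -0.3]
finger_gap: 0.0417
finger_force: 0.0
```

Request:
{"op": "jog_arm", "data": {"motion": [{"travel": [0, 0, 0], "angular": [0, 0, 0.14], "grip": 139}, {"travel": [0, 0, 0], "angular": [0, 0, 0.14], "grip": 139}]}}

```text
t: 31.25
position: [0.5459, 0.2337, 0.1229]
eef_rot: [3.141, -0.001, -2.898]
wrist_force: [-0.4, 0.6, 0.6]
finger_gap: 0.0416
finger_force: 0.0
```

```bash
python3 - <<'E'
from h import *
s=read_state();print(s["q"].round(2),s["position"],s["eef_rot"])
def fl(Q):return cv2.fitLine(Q[:,:2].astype(np.float32),cv2.DIST_HUBER,0,.001,.001).ravel()
im,P,c=cloud("side");save("side6",im,P)
m=(P[...,2]>.062)&(P[...,2]<.084)&(np.abs(P[...,0]-.546)<.025)&(np.abs(P[...,1]-.234)<.025)
Q=P[m];print(len(Q),Q.mean(0),fl(Q))
E
```

```text
[ 0.34  0.84 -1.15  1.78  0.86  1.12  0.71] [0.54587461 0.23374916 0.12286565] [ 3.14101532e+00 -7.00264900e-04 -2.89756313e+00]
106 [0.54194614 0.23637277 0.07262645] [0.9746923  0.22355069 0.5430143  0.23659673]
```

Request:
{"op": "jog_arm", "data": {"motion": [{"travel": [0, 0, -22], "angular": [0, 0, 0], "grip": 139}, {"travel": [0, 0, -45], "angular": [0, 0, 0], "grip": 139}, {"travel": [0, 0, -45], "angular": [0, 0, 0], "grip": 255}, {"travel": [0, 0, -45], "angular": [0, 0, 0], "grip": 255}, {"travel": [0, 0, -45], "angular": [0, 0, 0], "grip": 255}]}}

```text
t: 31.8
position: [0.5464, 0.2347, 0.0795]
eef_rot: [3.141, 0.001, -2.899]
wrist_force: [-0.5, -0.6, 0.2]
finger_gap: 0.0222
finger_force: 0.0
```

Request:
{"op": "jog_arm", "data": {"motion": [{"travel": [0, 0, 0], "angular": [0, 0, 0], "grip": 255}, {"travel": [0, 0, 0], "angular": [0, 0, 0], "grip": 255}, {"travel": [0, 0, 0], "angular": [0, 0, 0], "grip": 255}, {"travel": [0, 0, 0], "angular": [0, 0, -0.1], "grip": 255}, {"travel": [0, 0, 0], "angular": [0, 0, -0.2], "grip": 255}]}}

```text
t: 32.3
position: [0.5465, 0.2342, 0.0791]
eef_rot: [3.141, 0.001, -3.103]
wrist_force: [-0.1, 0.2, 3.9]
finger_gap: 0.0061
finger_force: 25.0
```

Request:
{"op": "jog_arm", "data": {"motion": [{"travel": [0, 0, 0], "angular": [0, 0, -0.14], "grip": 255}, {"travel": [0, 0, 0], "angular": [0, 0, -0.28], "grip": 255}, {"travel": [0, 0, 0], "angular": [0, 0, -0.42], "grip": 255}, {"travel": [0, 0, 0], "angular": [0, 0, -0.56], "grip": 255}, {"travel": [0, 0, 0], "angular": [0, 0, -0.7], "grip": 255}]}}

```text
t: 32.8
position: [0.5464, 0.2342, 0.0791]
eef_rot: [3.141, 0.001, 2.479]
wrist_force: [0.2, -0.6, 3.7]
finger_gap: 0.0063
finger_force: 25.0
```

Request:
{"op": "jog_arm", "data": {"motion": [{"travel": [0, 0, 0], "angular": [0, 0, -0.07], "grip": 255}, {"travel": [0, 0, 0], "angular": [0, 0, -0.12], "grip": 255}, {"travel": [0, 0, 0], "angular": [0, 0, -0.12], "grip": 255}]}}

```text
t: 33.1
position: [0.5464, 0.2341, 0.079]
eef_rot: [3.141, 0.001, 2.364]
wrist_force: [0.9, -2.2, 5.2]
finger_gap: 0.0057
finger_force: 25.0
```

```bash
python3 - <<'E'
from h import *
s=read_state();print(s["q"].round(2),s["position"],s["eef_rot"],s["ft_torque"],s["finger_gap"])
E
```

```text
[ 0.2   0.78 -0.91  1.8   0.75  0.95 -0.24] [0.54635192 0.23413778 0.07902783] [3.14074704e+00 1.10305393e-03 2.36435251e+00] [-0.10087347 -0.09830695 -0.00046823] 0.005706967669003576
```

Request:
{"op": "jog_arm", "data": {"motion": [{"travel": [0, 0, 0], "angular": [0, 0, -0.06], "grip": 255}, {"travel": [0, 0, 0], "angular": [0, 0, -0.12], "grip": 255}, {"travel": [0, 0, 0], "angular": [0, 0, -0.12], "grip": 255}]}}

```text
t: 33.4
position: [0.5466, 0.2341, 0.079]
eef_rot: [3.14, 0.001, 2.246]
wrist_force: [0.7, -1.3, 5.5]
finger_gap: 0.0063
finger_force: 25.8
```

```bash
python3 - <<'E'
from h import *
s=read_state();print(s["position"],s["eef_rot"],s["ft_torque"],s["finger_gap"])
E
```

```text
[0.54660335 0.23410297 0.07899295] [3.14024448e+00 1.24709726e-03 2.24633363e+00] [-0.28348816 -0.3016493   0.47390571] 0.006287973660335712
```

Torque 0.47 N m: B's key is at its stop. Releasing, rising, and measuring the results, the hook and the microscope clearance.

Request:
{"op": "jog_arm", "data": {"motion": [{"travel": [0, 0, 0], "angular": [0, 0, 0], "grip": 139}, {"travel": [0, 0, 0], "angular": [0, 0, 0], "grip": 139}, {"travel": [0, 0, 0], "angular": [0, 0, 0], "grip": 139}, {"travel": [0, 0, 0], "angular": [0, 0, 0], "grip": 139}, {"travel": [0, 0, 50], "angular": [0, 0, 0], "grip": 139}]}}

```text
t: 33.9
position: [0.5419, 0.231, 0.1225]
eef_rot: [-3.13, -0.004, 2.245]
wrist_force: [0.9, -0.5, 0.3]
finger_gap: 0.0402
finger_force: 0.0
```

Request:
{"op": "jog_arm", "data": {"motion": [{"travel": [-10, 0, 50], "angular": [0, 0, -0.14], "grip": 139}, {"travel": [-40, 0, 90], "angular": [0, 0, -0.28], "grip": 139}, {"travel": [-80, 0, 120], "angular": [0, 0, -0.42], "grip": 139}, {"travel": [-110, 0, 150], "angular": [0, 0, -0.56], "grip": 139}, {"travel": [-110, 0, 170], "angular": [0, 0, -0.68], "grip": 139}]}}

```text
t: 34.4
position: [0.4318, 0.2355, 0.2999]
eef_rot: [3.141, 0.002, 1.565]
wrist_force: [0.8, 0.2, 0.1]
finger_gap: 0.042
finger_force: 0.0
```

```bash
python3 - <<'E'
from h import *
s=read_state();print(s["q"].round(2),s["position"],s["eef_rot"])
def fl(Q):return cv2.fitLine(Q[:,:2].astype(np.float32),cv2.DIST_HUBER,0,.001,.001).ravel().round(3)
z=np.load("pics/top0.npz");T0=z["P"]
for n in("top","side"):
    im,P,c=cloud(n);save(n+"7",im,P)
    for k,x,y,r,z0,z1 in(("Aw",.55,.322,.025,.065,.082),("Bw",.546,.234,.025,.065,.082),("hookhi",.6,.03,.05,.13,.2),("hookmid",.61,.05,.045,.09,.13),("hookpost",.62,.04,.04,.05,.085)):
        m=(P[...,2]>z0)&(P[...,2]<z1)&(np.abs(P[...,0]-x)<r)&(np.abs(P[...,1]-y)<r)
        Q=P[m]
        if len(Q)>5:print(n,k,len(Q),Q.mean(0).round(4),Q.min(0).round(3),Q.max(0).round(3),fl(Q))
    if n=="side":
        m=(P[...,2]>.09)&(P[...,2]<.2)&(np.abs(P[...,0]-.61)<.045)&(P[...,1]>.03)&(P[...,1]<.065)
        Q=P[m];print("arm xz",cv2.fitLine(Q[:,[0,2]].astype(np.float32),cv2.DIST_HUBER,0,.001,.001).ravel())
for k in(.12,.2,.3): 
    m=(T0[...,2]>k)&(T0[...,2]<k+.15)&(T0[...,1]<.2)&(T0[...,1]>-.05)&(T0[...,0]>.64);Q=T0[m]
    if len(Q):print("scope",k,len(Q),Q.min(0),np.percentile(Q,3,axis=0),Q.max(0))
save("s7",cv2.resize(im[150:290,210:410],None,fx=3.9,fy=3.9))
E
```

```text
[ 0.35  0.26 -1.04  1.86  0.24  1.16 -0.78] [0.43176016 0.23553007 0.2999094 ] [3.14068820e+00 2.00775022e-03 1.56468350e+00]
top hookhi 145 [0.6035 0.0312 0.1627] [0.597 0.006 0.132] [0.613 0.057 0.169] [0.065 0.998 0.604 0.031]
top hookmid 7 [0.6151 0.0559 0.1116] [0.608 0.055 0.1  ] [0.622 0.056 0.127] [ 0.999 -0.039  0.615  0.056]
top hookpost 111 [0.6237 0.0625 0.0673] [0.592 0.036 0.052] [0.649 0.08  0.083] [0.298 0.955 0.624 0.057]
side Aw 42 [0.543  0.3294 0.0755] [0.538 0.314 0.065] [0.555 0.335 0.082] [ 0.758 -0.652  0.543  0.33 ]
side Bw 40 [0.5408 0.2393 0.075 ] [0.534 0.228 0.065] [0.552 0.247 0.082] [ 0.728 -0.685  0.539  0.241]
side hookhi 130 [0.6002 0.0433 0.1505] [0.592 0.004 0.13 ] [0.612 0.06  0.162] [0.143 0.99  0.599 0.039]
side hookmid 87 [0.6093 0.0549 0.1101] [0.601 0.048 0.09 ] [0.621 0.06  0.129] [ 1.    -0.014  0.609  0.055]
side hookpost 125 [0.6161 0.0561 0.0655] [0.59  0.034 0.05 ] [0.63  0.08  0.084] [0.191 0.982 0.617 0.06 ]
arm xz [ 0.20147637 -0.9794934   0.6015947   0.14384577]
scope 0.12 5263 [ 0.66649655 -0.00570946  0.12025781] [0.67540262 0.02086725 0.14456015] [1.05765694 0.16984232 0.26996686]
scope 0.2 1097 [ 0.69082583 -0.00570946  0.20012762] [0.69246164 0.00351156 0.20353041] [1.03922728 0.14145379 0.28998896]
```

View pics/s7.png

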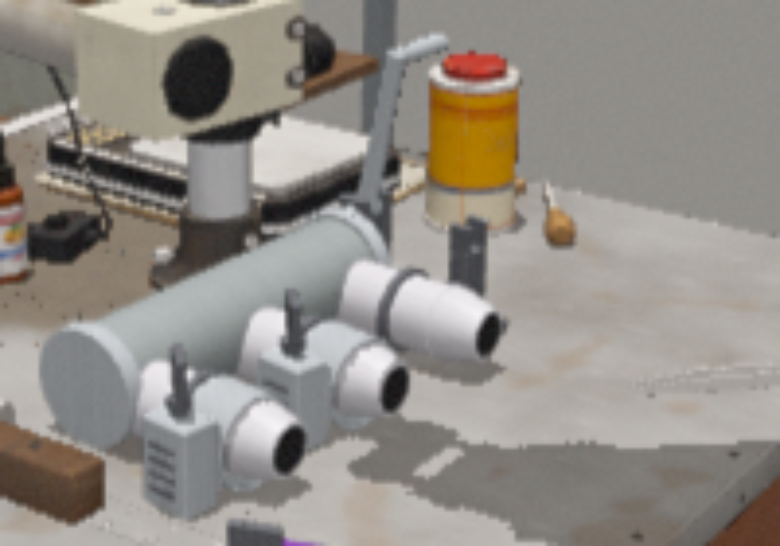

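Both clamps are seated and snug: keys at (178,380) and (293,320) in the crop, both well turned. The hook is upright with its pin at (420,45); the microscope head is close behind it. I'll pull with the rear finger from the -x side. First, move over at height and check clearance.

Request:
{"op": "jog_arm", "data": {"motion": [{"travel": [26, -42, 0], "angular": [0, 0, -0.03], "grip": 0}, {"travel": [52, -84, 0], "angular": [0, 0, -0.03], "grip": 0}, {"travel": [78, -126, 0], "angular": [0, 0, -0.03], "grip": 0}, {"travel": [104, -168, 0], "angular": [0, 0, -0.03], "grip": 0}, {"travel": [133, -213, 0], "angular": [0, 0, -0.03], "grip": 0}]}}

```text
t: 35.0
position: [0.5675, 0.0217, 0.2968]
eef_rot: [-3.14, 0.0, 1.537]
wrist_force: [0.7, 0.4, 0.1]
finger_gap: 0.077
finger_force: 0.0
```

```bash
python3 - <<'E'
from h import *
s=read_state();print(s["q"].round(2),s["position"],s["eef_rot"],s["finger_gap"])
for f in("top0","side7"):
  T0=np.load(f"pics/{f}.npz")["P"]
  for y0,y1 in((-.03,0),(0,.03),(.03,.06),(.06,.09)):
    m=(T0[...,2]>.12)&(T0[...,2]<.3)&(T0[...,1]<y1)&(T0[...,1]>y0)&(T0[...,0]>.625)&(T0[...,0]<.8);Q=T0[m]
    if len(Q)>8:print(f,y0,len(Q),np.sort(Q[:,0])[:8].round(3),Q[:,2].min(),Q[:,2].max())
E
```

```text
[ 0.61  0.4  -0.9   1.69  0.34  1.22 -0.4 ] [0.56748064 0.02166997 0.29678581] [-3.13999827e+00  1.04275373e-04  1.53692247e+00] 0.07701095556753039
top0 0 108 [0.669 0.669 0.669 0.67  0.67  0.671 0.671 0.671] 0.14247586338364004 0.16435745206855623
top0 0.03 285 [0.666 0.667 0.667 0.667 0.667 0.668 0.668 0.668] 0.14019663396641024 0.19146059304050356
top0 0.06 638 [0.667 0.667 0.667 0.667 0.667 0.667 0.667 0.667] 0.12119834387724637 0.28951083856563364
side7 0 34 [0.665 0.666 0.666 0.667 0.667 0.667 0.667 0.668] 0.1235268794835685 0.15589608176004444
side7 0.03 113 [0.663 0.664 0.664 0.664 0.665 0.665 0.665 0.665] 0.12067759283231272 0.1829333013414406
side7 0.06 483 [0.663 0.663 0.663 0.663 0.663 0.664 0.664 0.664] 0.12004315040318259 0.2811258715193641
```

Request:
{"op": "jog_arm", "data": {"motion": [{"travel": [-1, -4, 0], "angular": [0, 0, 0], "grip": 0}, {"travel": [-1, -4, 0], "angular": [0, 0, 0], "grip": 0}, {"travel": [-1, -4, -40], "angular": [0, 0, 0], "grip": 0}, {"travel": [-1, -4, -70], "angular": [0, 0, 0], "grip": 0}, {"travel": [-1, -4, -100], "angular": [0, 0, 0], "grip": 0}]}}

```text
t: 35.5
position: [0.5649, 0.022, 0.1966]
eef_rot: [-3.141, -0.001, 1.539]
wrist_force: [-0.5, 0.5, 0.7]
finger_gap: 0.0917
finger_force: 0.0
```

Request:
{"op": "jog_arm", "data": {"motion": [{"travel": [0, 0, -12], "angular": [0, 0, 0], "grip": 0}, {"travel": [0, 0, -24], "angular": [0, 0, 0], "grip": 0}, {"travel": [0, 0, -37], "angular": [0, 0, 0], "grip": 0}, {"travel": [0, 0, -37], "angular": [0, 0, 0], "grip": 0}, {"travel": [0, 0, -37], "angular": [0, 0, 0], "grip": 0}]}}

```text
t: 36.0
position: [0.5663, 0.0203, 0.1617]
eef_rot: [3.141, -0.0, 1.535]
wrist_force: [0.5, 0.6, 0.2]
finger_gap: 0.092
finger_force: 0.0
```

Fingers straddle the pin. Closing draws the pin toward -x while I follow the arc down.

Request:
{"op": "jog_arm", "data": {"motion": [{"travel": [0, 0, -1], "angular": [0, 0, 0], "grip": 255}, {"travel": [0, 0, -2], "angular": [0, 0, 0], "grip": 255}, {"travel": [0, 0, -4], "angular": [0, 0, 0], "grip": 255}, {"travel": [0, 0, -6], "angular": [0, 0, 0], "grip": 255}, {"travel": [0, 0, -8], "angular": [0, 0, 0], "grip": 255}]}}

```text
t: 36.5
position: [0.5661, 0.02, 0.1532]
eef_rot: [3.141, 0.0, 1.535]
wrist_force: [0.5, 0.6, 0.3]
finger_gap: 0.0566
finger_force: 0.2
```

Request:
{"op": "jog_arm", "data": {"motion": [{"travel": [0, 0, -2], "angular": [0, 0, 0], "grip": 255}, {"travel": [0, 0, -4], "angular": [0, 0, 0], "grip": 255}, {"travel": [0, 0, -6], "angular": [0, 0, 0], "grip": 255}, {"travel": [0, 0, -9], "angular": [0, 0, 0], "grip": 255}, {"travel": [0, 0, -11], "angular": [0, 0, 0], "grip": 255}]}}

```text
t: 37.0
position: [0.5658, 0.0201, 0.1419]
eef_rot: [-3.141, -0.0, 1.535]
wrist_force: [1.3, 0.1, -1.1]
finger_gap: 0.0164
finger_force: 0.4
```

Request:
{"op": "jog_arm", "data": {"motion": [{"travel": [0, 0, 0], "angular": [0, 0, 0], "grip": 255}, {"travel": [0, 0, 0], "angular": [0, 0, 0], "grip": 255}, {"travel": [0, 0, 0], "angular": [0, 0, 0], "grip": 255}, {"travel": [0, 0, 0], "angular": [0, 0, 0], "grip": 255}]}}

```text
t: 37.4
position: [0.566, 0.02, 0.1419]
eef_rot: [3.141, -0.0, 1.535]
wrist_force: [3.9, -0.2, -7.7]
finger_gap: 0.0111
finger_force: 25.0
```

Request:
{"op": "jog_arm", "data": {"motion": [{"travel": [-7, 0, -5], "angular": [0, 0, 0], "grip": 255}, {"travel": [-14, 0.5, -12], "angular": [0, 0, 0], "grip": 255}, {"travel": [-21, 1, -19], "angular": [0, 0, 0], "grip": 255}, {"travel": [-26, 1, -27], "angular": [0, 0, 0], "grip": 255}, {"travel": [-26, 1, -27], "angular": [0, 0, 0], "grip": 255}]}}

```text
t: 37.9
position: [0.5386, 0.0211, 0.1141]
eef_rot: [-3.14, -0.0, 1.535]
wrist_force: [3.2, 0.7, -2.5]
finger_gap: 0.0111
finger_force: 25.0
```

```bash
python3 - <<'E'
from h import *
s=read_state();print(s["position"],s["wrist_force"],s["finger_gap"])
im,P,c=cloud("side");save("s8",cv2.resize(im[130:270,230:430],None,fx=3.9,fy=3.9))
E
```

```text
[0.53857498 0.02110944 0.11405691] [ 3.20482184  0.6638043  -2.47828391] 0.011052779270721028
```

View pics/s8.png

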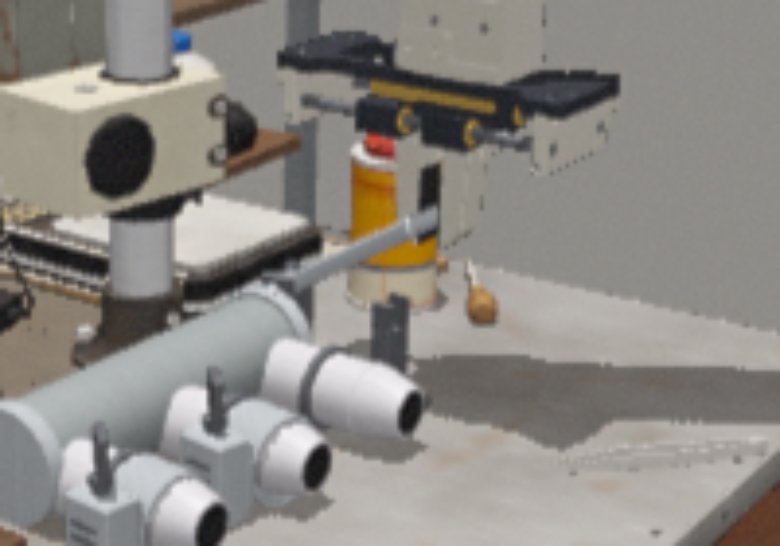

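The hook follows, gripped at (430,220). Continue down the arc.

Request:
{"op": "jog_arm", "data": {"motion": [{"travel": [-5, 0, -9], "angular": [0, 0, 0], "grip": 255}, {"travel": [-9.5, 0.5, -18], "angular": [0, 0, 0], "grip": 255}, {"travel": [-13, 0.5, -27], "angular": [0, 0, 0], "grip": 255}, {"travel": [-15.5, 0.5, -36], "angular": [0, 0, 0], "grip": 255}, {"travel": [-15.5, 0.5, -36], "angular": [0, 0, 0], "grip": 255}]}}

```text
t: 38.45
position: [0.5247, 0.0217, 0.0781]
eef_rot: [3.141, -0.001, 1.535]
wrist_force: [4.2, 0.1, -0.7]
finger_gap: 0.0107
finger_force: 25.0
```

Request:
{"op": "jog_arm", "data": {"motion": [{"travel": [-1, 0, -7], "angular": [0, 0, 0], "grip": 255}, {"travel": [-2, 0, -14], "angular": [0, 0, 0], "grip": 255}, {"travel": [-2, 0, -19], "angular": [0, 0, 0], "grip": 255}, {"travel": [-2, 0, -21], "angular": [0, 0, 0], "grip": 255}, {"travel": [-2, 0, -21], "angular": [0, 0, 0], "grip": 255}]}}

```text
t: 38.95
position: [0.5227, 0.0217, 0.058]
eef_rot: [3.141, -0.0, 1.535]
wrist_force: [4.9, 0.9, 0.1]
finger_gap: 0.0113
finger_force: 25.0
```

```bash
python3 - <<'E'
from h import *
s=read_state();print(s["position"],s["wrist_force"],s["finger_gap"])
im,P,c=cloud("side")
m=(P[...,2]>.045)&(P[...,2]<.11)&(P[...,0]>.54)&(P[...,0]<.6)&(P[...,1]>.04)&(P[...,1]<.07)
Q=P[m];l=cv2.fitLine(Q[:,[0,2]].astype(np.float32),cv2.DIST_HUBER,0,.001,.001).ravel();print(len(Q),l)
save("s9",cv2.resize(im[130:270,230:430],None,fx=3.9,fy=3.9))
E
```

```text
[0.52272014 0.02172788 0.05798564] [4.86642102 0.93534143 0.06248398] 0.01134958287766334
169 [0.9979331  0.06426171 0.5573172  0.05876688]
```

View pics/s9.png

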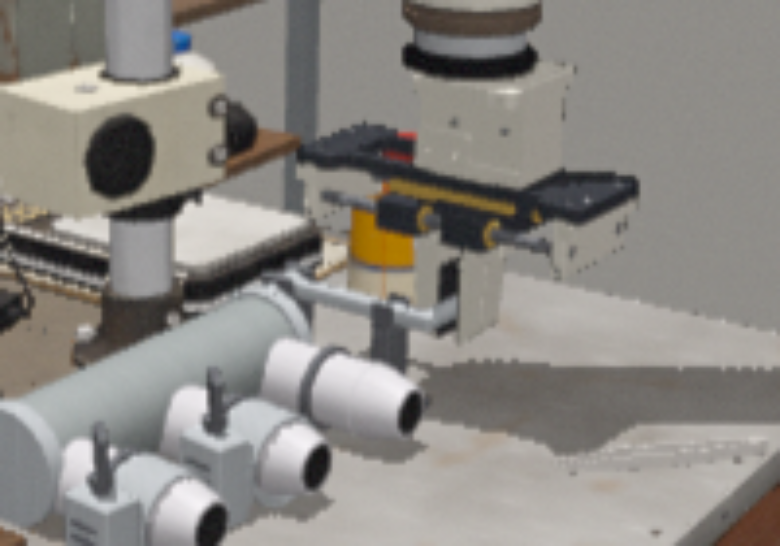

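The arm lies in the fork at (388,310). Pressing down a few mm to confirm the rest.

Request:
{"op": "jog_arm", "data": {"motion": [{"travel": [0, 0, -2], "angular": [0, 0, 0], "grip": 255}, {"travel": [0, 0, -4], "angular": [0, 0, 0], "grip": 255}, {"travel": [0, 0, -4], "angular": [0, 0, 0], "grip": 255}]}}

```text
t: 39.3
position: [0.5228, 0.0217, 0.056]
eef_rot: [3.141, 0.001, 1.535]
wrist_force: [-1.9, -0.8, 18.3]
finger_gap: 0.0111
finger_force: 25.0
```

18 N up: the hook is on its fork. Relieve, open gently, rise clear.

Request:
{"op": "jog_arm", "data": {"motion": [{"travel": [0, 0, 2], "angular": [0, 0, 0], "grip": 186}, {"travel": [0, 0, 2], "angular": [0, 0, 0], "grip": 186}, {"travel": [0, 0, 2], "angular": [0, 0, 0], "grip": 170}, {"travel": [0, 0, 2], "angular": [0, 0, 0], "grip": 170}, {"travel": [0, 0, 2], "angular": [0, 0, 0], "grip": 170}]}}

```text
t: 39.8
position: [0.5217, 0.0214, 0.0557]
eef_rot: [-3.14, 0.0, 1.535]
wrist_force: [-0.4, 0.8, 0.5]
finger_gap: 0.0305
finger_force: 0.0
```

Request:
{"op": "jog_arm", "data": {"motion": [{"travel": [0, 0, 15], "angular": [0, 0, 0], "grip": 170}, {"travel": [0, 0, 40], "angular": [0, 0, 0], "grip": 170}, {"travel": [-20, 0, 85], "angular": [0, 0, 0], "grip": 170}, {"travel": [-50, 0, 120], "angular": [0, 0, 0], "grip": 170}, {"travel": [-50, 0, 120], "angular": [0, 0, 0], "grip": 170}]}}

```text
t: 40.3
position: [0.4719, 0.0221, 0.1806]
eef_rot: [3.137, 0.003, 1.536]
wrist_force: [1.1, -0.0, 0.5]
finger_gap: 0.0306
finger_force: 0.0
```

```bash
python3 - <<'E'
from h import *
s=read_state();print(s["position"],s["wrist_force"],s["finger_gap"])
im,P,c=cloud("side");Pt=cloud("top")[1]
for P,n in((P,"side"),(Pt,"top")):
    m=(P[...,2]>.045)&(P[...,2]<.11)&(P[...,0]>.515)&(P[...,0]<.6)&(P[...,1]>.04)&(P[...,1]<.066)
    Q=P[m];print(n,len(Q),cv2.fitLine(Q[:,[0,2]].astype(np.float32),cv2.DIST_HUBER,0,.001,.001).ravel())
    m=(np.abs(P[...,0]-.522)<.02)&(P[...,1]>.005)&(P[...,1]<.038)&(P[...,2]>.04)&(P[...,2]<.1);Q=P[m]
    if len(Q): print("pin",Q.mean(0),Q.max(0))
    for k,x,y in(("A",.55,.322),("B",.546,.234)):
        m=(P[...,2]>.065)&(P[...,2]<.084)&(np.abs(P[...,0]-x)<.025)&(np.abs(P[...,1]-y)<.025)
        Q=P[m]
        if len(Q)>4:print(k,len(Q),Q.mean(0),cv2.fitLine(Q[:,:2].astype(np.float32),cv2.DIST_HUBER,0,.001,.001).ravel()[:2])
save("s10",cv2.resize(im[150:290,210:410],None,fx=3.9,fy=3.9))
E
```

```text
[0.47189654 0.02210529 0.18055607] [ 1.13347548 -0.03660427  0.51605817] 0.03056524896015746
side 226 [ 0.9999488  -0.01012137  0.5527507   0.05891905]
pin [0.51756595 0.02331565 0.05967309] [0.52427024 0.03792365 0.06378083]
A 46 [0.54290912 0.32941338 0.07592212] [ 0.7604056 -0.6494485]
B 40 [0.54089671 0.23910043 0.07536347] [ 0.7573599 -0.6529977]
top 214 [0.9999142  0.01309498 0.55579543 0.06627805]
A 26 [0.54844319 0.3229983  0.07550559] [ 0.72315454 -0.6906863 ]
B 21 [0.5464474  0.23233902 0.07836757] [ 0.73318976 -0.6800241 ]
```

View pics/s10.png

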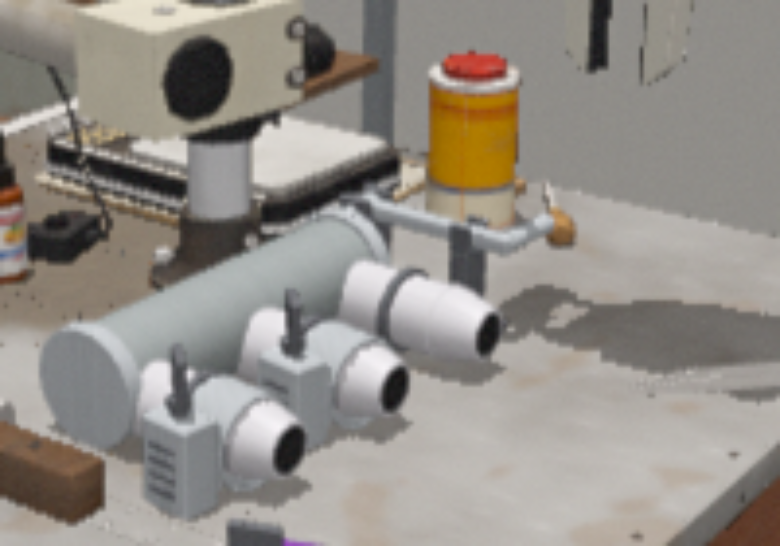

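The crop shows the hook level in its fork at (465,230), slope within 0.015. Both clamps are on stubs at (240,400) and (340,360) with their keys turned home, the talc can hasn't moved, and the arm is clear.

```bash
python3 -c "
from plant import *
print(job_done())"
```

```text
the job is handed in; nothing more can be done
None
```

I handed the job in with both clamps that were present snug against the collars of stubs 2 and 1, the hook resting in its fork and the talc can untouched. That is from my last camera check, as `job_done()` returned no verdict.

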